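# Seal the sample jars in the vacuum chamber

### The arm

A 6-joint arm with a two-finger parallel gripper is mounted at the origin on the work surface. World frame = base frame: x ahead of the robot, y to its left, z up, the work surface at z = 0. Lengths are in mm, angles in rad, forces in N, time in s.
With the tool pointing down it reaches from about 275 to 1000 mm from the base axis. Payload 8.4 kg.
Tool frame: the origin (TCP) lies at the very end of the fingers, on their centre line; the grasp point (between the pads) lies r.hold_point_z behind it (r.hold_point_z is the distance from the TCP to the grasp point, in mm); x points along the fingers, z is the direction in which the jaws open and shut, and the axes are right-handed (so a half turn about x gives the same grasp; the last joint's range is limited). The gripper opens to 85 mm and grips with 20 to 120 N. Pads are 22 mm wide; open, the fingers measure 114 mm over their backs; the gripper's body (76 mm by 85 mm) begins 54 mm behind the grasp point. The pads swing forward as they close: fully open they stand 13 mm farther back than shut.
Start: joints at [-1.322, 0.353, 1.633, -0, 1.155, -0.002], TCP at [155.11, -605.449, 231.281] pointing down, gripper open.
Joint ranges: [-2.63, 2.63], [-0.92, 2.1], [0.06, 2.66], [-1.3, 4.44], [0, 2.69], [-3.02, 3.02]. Speed limits (rad/s): [2.22, 2.22, 2.79, 3.14, 3.14, 3.14].

### API

Orientations are given as [roll, pitch, yaw] about the fixed x, y, z axes, in that order (R = Rz(yaw) Ry(pitch) Rx(roll)).
In Python, from rig import r gives the robot as it stands.
- The arm moves only by the tool jog_arm, never from a script. Its argument "series" is a list of rows, each a list of 7 numbers: the turn, a rotation vector about the tool's x, y, z in degrees, then the shift along the tool's x, y, z in cm, then the opening, from 0 (shut) to 1 (fully open). In form: [[wx, wy, wz, tx, ty, tz, fingers], ...]. A call has 1 to 20 rows; each row shifts and turns the commanded pose from where the row before left it, along the tool's axes as they then stand; what a row does not reach is not made up. A row lasts 1/10 s, in which the tool goes at most 50 mm and 8.59 degrees, less where a joint would pass 70% of its speed; a pose out of reach is approached as far as the arm can. A call with a gripper value outside its range is refused whole. The fingers move at their own pace and stop on an object; "force" is the grip in N (left out, the last holds). Time passes only in rows, so rows that do not move let the fingers close. It gives the time, the measured TCP pose, the force and the opening at its end, in the units of the state.
- r.sense(): the state, without advancing time (a new reading comes with each control period).
- r.grab_frame(name): name is "scene" or "top"; returns (picture, depth): 400x640x3 uint8, red, green, blue; 400x640 float32, mm along the optical axis (not along the pixel's ray), 0 where there is no reading.
- r.get_calibration(name): a dict with "mtx" (3x3 intrinsics, pixels), "position" and "rotation" of the camera in the world. Camera axes: x right, y down, z forward; pixel columns grow to the right and rows downward; lengths in mm; the calibration is good to about 2 mm. A picture is of the moment at which its call begins. get_calibration takes no time and is no camera call.
- r.sign_off(): hands the job in, once; it reports no verdict.
The state is a dict: "clock": time; "qpos": joint angles; "qvel": joint speeds; "joint_efforts": joint torques, N m; "eef_pos": TCP position; "tcp_rot": TCP orientation; "contact_force": force on the tool from outside, world axes, zero at the start; "wrist_torque": the same for the moment, N m; "opening": opening from 0.0 (shut) to 1.0 (fully open).
Only numpy, scipy, OpenCV 4.12 (cv2) and the standard library are available. Lean on these libraries where they do the work, as an engineer would, in place of code of your own. Each camera call takes 0.05 s, during which the arm holds its last target.

### The job

Stand every sample jar upright in a pocket of the rack in the vacuum chamber with its marked side squarely facing the reader bar, then swing the cover fully shut. Tighten its four wing screws clockwise evenly in two rounds, all four about half-way first and then all four fully home, going in each round in cross order (after the first screw the one diagonally opposite, then the other two). Leave the bottle, the tip box and the beaker where they are.

Things in the scene. Friction and masses are not known exactly. Their poses are not given: they have to be found in the camera images.
- chamber: Fixed aluminium vacuum chamber, an open box 174 (x) x 240 (y) x 70 mm high, plus a 2 mm rim gasket; origin at the centre of its underside. x points to its far long wall (hinge side), z up. Walls 12, floor 8 mm thick. A black reader bar 20 mm thick, 50 high stands inside along the far wall; before it a grey rack with a row of three jar pockets. Corner lugs stick 27 mm beyond the end walls.
- reader (a point): Centre of the reader bar's window, in the chamber at x +55, y 0, z 36 mm; the window is 180 mm long along the chamber's y and looks along the chamber's -x. Axes as the chamber's.
- pocket0 (a point): Centre of the floor of the right-hand pocket of the jar rack on the chamber floor (chamber x -10, y -67, z 8 mm). Each of the three pockets is 52 mm square, its walls 22 mm high, top 30 mm above the table. Axes as the chamber's.
- pocket1 (a point): The same for the middle pocket (y 0).
- pocket2 (a point): The same for the left-hand pocket (y +67 mm).
- cover (a joint): Cover hinge, rad: 0 = shut flat on the gasket, grows as it opens up and away to the far side; starts open at 1.62 to 1.78. Stiff (0.75 N m of friction): stays where left, must be pushed right down. Cover: clear plate 174 x 240 x 12 mm, 0.5 kg, underside 72 mm above the table when shut. Hinge axis along the chamber's y through its x +87, z 72 mm, in the plane of the cover's underside.
- cover_hinge (a point): Mid-point of the cover's hinge axis. Its axes turn with the cover and are the chamber's when closed: x from the free edge to the hinge, z out of the cover's outer face.
- cover_tab (a point): Centre of the aluminium lift tab (26 x 50 x 12 mm thick, flush with the plate) at the middle of the cover's free edge, 190 mm from the hinge axis. Axes as cover_hinge.
- screw_nl (a joint): Turn of the near left wing screw, rad: 0 = loose, wing along the chamber's x; grows clockwise seen from above; 1.0 = half-way; 2.0 = fully home (a hard stop). Stays where it is left (0.06 N m of friction). Starts at 0 to 0.2.
- wing_nl (a point): Centre of the wing of the near left (chamber x -60, y +133 mm) captive wing screw on the cover, 33 mm above the cover's underside (105 mm above the table when closed). The wing is a steel bar 40 long x 10 thick x 22 mm high, its x axis along its length, z the screw's axis; its lower edge is 10 mm above the cover's outer face.
- screw_nr (a joint): Turn of the near right wing screw, rad: 0 = loose, wing along the chamber's x; grows clockwise seen from above; 1.0 = half-way; 2.0 = fully home (a hard stop). Stays where it is left (0.06 N m of friction). Starts at 0 to 0.2.
- wing_nr (a point): Centre of the wing of the near right (x -60, y -133 mm) captive wing screw on the cover, 33 mm above the cover's underside (105 mm above the table when closed). The wing is a steel bar 40 long x 10 thick x 22 mm high, its x axis along its length, z the screw's axis; its lower edge is 10 mm above the cover's outer face.
- screw_fl (a joint): Turn of the far left wing screw, rad: 0 = loose, wing along the chamber's x; grows clockwise seen from above; 1.0 = half-way; 2.0 = fully home (a hard stop). Stays where it is left (0.06 N m of friction). Starts at 0 to 0.2.
- wing_fl (a point): Centre of the wing of the far left (x +60, y +133 mm) captive wing screw on the cover, 33 mm above the cover's underside (105 mm above the table when closed). The wing is a steel bar 40 long x 10 thick x 22 mm high, its x axis along its length, z the screw's axis; its lower edge is 10 mm above the cover's outer face.
- screw_fr (a joint): Turn of the far right wing screw, rad: 0 = loose, wing along the chamber's x; grows clockwise seen from above; 1.0 = half-way; 2.0 = fully home (a hard stop). Stays where it is left (0.06 N m of friction). Starts at 0 to 0.2.
- wing_fr (a point): Centre of the wing of the far right (x +60, y -133 mm) captive wing screw on the cover, 33 mm above the cover's underside (105 mm above the table when closed). The wing is a steel bar 40 long x 10 thick x 22 mm high, its x axis along its length, z the screw's axis; its lower edge is 10 mm above the cover's outer face.
- jar0_mid (a point): Centre (30 mm above its underside) of a sample jar with white cap, 44 mm in diameter, 60 mm high, 80 to 150 g (most of it in the thick base), standing on the table; two or three jars are there. z up; x points to its marked side: a paper label with a black code, and a black rib on top of the cap runs from the centre towards the same side.
- jar1_mid (a point): Centre (30 mm above its underside) of a sample jar with white cap, 44 mm in diameter, 60 mm high, 80 to 150 g (most of it in the thick base), standing on the table; two or three jars are there. z up; x points to its marked side: a paper label with a black code, and a black rib on top of the cap runs from the centre towards the same side.
- jar2_mid (a point): Centre (30 mm above its underside) of a sample jar with white cap, 44 mm in diameter, 60 mm high, 80 to 150 g (most of it in the thick base), standing on the table; two or three jars are there. z up; x points to its marked side: a paper label with a black code, and a black rib on top of the cap runs from the centre towards the same side.
- reagent: Bystander: a bottle 60 mm wide, 120 mm high; origin at the centre of its underside. Leave alone.
- tip_box: Bystander: a box 85 x 120 x 65 mm; origin at the centre of its underside. Leave alone.
- beaker: Bystander: an open glass beaker 80 mm wide, 100 mm high; origin at the centre of its underside. Leave alone.
Mind the look-alikes: they are no part of the job. What is shaped like the part that bears jar2_mid but green or orange is not meant. What is shaped like the part that bears jar0_mid but blue is not meant.

How it is judged (in metres and radians):
On the way, in this order (a step that is already met when the one before it is completed fails the run):
1. every jar that is there stands upright in a pocket in the chamber, marked side facing the reader bar (within 0.35 rad), the cover still open (x of jar0_mid in the frame of chamber between -0.07 and 0.05 m and y of jar0_mid in the frame of chamber between -0.1 and 0.1 m and z of jar0_mid in the frame of chamber between 0.03 and 0.046 m and angle between each of jar0_mid, jar1_mid, jar2_mid's own z axis and vertical below 0.15 rad and angle between the x axis of each of jar0_mid, jar1_mid, jar2_mid and the x axis of chamber, either way round below 0.35 rad and x of reader in the frame of jar0_mid above 0 m and x of jar1_mid in the frame of chamber between -0.07 and 0.05 m and y of jar1_mid in the frame of chamber between -0.1 and 0.1 m and z of jar1_mid in the frame of chamber between 0.03 and 0.046 m and x of reader in the frame of jar1_mid above 0 m and x of jar2_mid in the frame of chamber between -0.07 and 0.05 m and y of jar2_mid in the frame of chamber between -0.1 and 0.1 m and z of jar2_mid in the frame of chamber between 0.03 and 0.046 m and x of reader in the frame of jar2_mid above 0 m and value of joint cover above 0.5 rad), for 0.2 s.
2. the cover is shut (below 0.04 rad) (value of joint cover below 0.04 rad), for 0.2 s.
3. all four screws have been turned past 0.6, the cover shut (value of joint cover below 0.04 rad and value of joint each of screw_nl, screw_nr, screw_fl, screw_fr above 0.6 rad), for 0.2 s.
4. all four screws are home (past 1.8), the cover shut (value of joint cover below 0.04 rad and value of joint each of screw_nl, screw_nr, screw_fl, screw_fr above 1.8 rad), for 0.2 s.
At the end, for the whole second after the job is handed in: Every jar that is there stands on the floor of a pocket of the rack in the chamber, within 0.15 rad of upright, marked side facing the reader bar within 0.35 rad; the cover is shut below 0.04 rad and all four wing screws are past 1.8 rad (all of step 4 and x of jar0_mid in the frame of chamber between -0.07 and 0.05 m and y of jar0_mid in the frame of chamber between -0.1 and 0.1 m and z of jar0_mid in the frame of chamber between 0.03 and 0.046 m and angle between each of jar0_mid, jar1_mid, jar2_mid's own z axis and vertical below 0.15 rad and angle between the x axis of each of jar0_mid, jar1_mid, jar2_mid and the x axis of chamber, either way round below 0.35 rad and x of reader in the frame of jar0_mid above 0 m and x of jar1_mid in the frame of chamber between -0.07 and 0.05 m and y of jar1_mid in the frame of chamber between -0.1 and 0.1 m and z of jar1_mid in the frame of chamber between 0.03 and 0.046 m and x of reader in the frame of jar1_mid above 0 m and x of jar2_mid in the frame of chamber between -0.07 and 0.05 m and y of jar2_mid in the frame of chamber between -0.1 and 0.1 m and z of jar2_mid in the frame of chamber between 0.03 and 0.046 m and x of reader in the frame of jar2_mid above 0 m); the robot touches nothing.
It fails at once if first round out of cross order: two screws on the same side turned past 0.5 while both others are still below 0.35 ((value of joint each of screw_nl, screw_nr above 0.5 rad and value of joint each of screw_fl, screw_fr below 0.35 rad) or (value of joint each of screw_fl, screw_fr above 0.5 rad and value of joint each of screw_nl, screw_nr below 0.35 rad) or (value of joint each of screw_nl, screw_fl above 0.5 rad and value of joint each of screw_nr, screw_fr below 0.35 rad) or (value of joint each of screw_nr, screw_fr above 0.5 rad and value of joint each of screw_nl, screw_fl below 0.35 rad)).
It fails at once if second round out of cross order: two screws on the same side turned past 1.6 while both others are still below 1.4 ((value of joint each of screw_nl, screw_nr above 1.6 rad and value of joint each of screw_fl, screw_fr below 1.4 rad) or (value of joint each of screw_fl, screw_fr above 1.6 rad and value of joint each of screw_nl, screw_nr below 1.4 rad) or (value of joint each of screw_nl, screw_fl above 1.6 rad and value of joint each of screw_nr, screw_fr below 1.4 rad) or (value of joint each of screw_nr, screw_fr above 1.6 rad and value of joint each of screw_nl, screw_fl below 1.4 rad)).
It fails at once if uneven: one screw past 1.6 while another is still below 0.6 (value of joint any of screw_nl, screw_nr, screw_fl, screw_fr above 1.6 rad and value of joint any of screw_nl, screw_nr, screw_fl, screw_fr below 0.6 rad).
It fails at once if a bystander (bottle, tip box or beaker) moved more than 30 mm (distance of any of reagent, tip_box, beaker from where it was at the start of the episode above 0.03 m).
Of jar0, jar1, jar2 only 2 to 3 are there at a start; the rules pass over those that are not, and their reading is None.
At some moment in a run one of jar0, jar1, jar2 may be knocked a few centimetres aside while the robot is not near it.
It also fails if it takes over 210 s, if anything falls off the work surface, if the arm or the gripper's body presses on something with over 40 N, if the wrist force passes 120 N, or if a joint passes its speed limit or range.

## Working session

There is one attempt and no reset: what is moved stays moved. The work goes in short steps, Python scripts to look and compute and a tool call to move; the robot and the scene stay as the last step left them, time stands still between calls to the robot, and variables do not carry over. Pictures are saved under pics/ and viewed, and the job is handed in when it is done.

Besides the shell and the picture viewer there is one more tool, called by a JSON object that holds its "api" and its "payload", one argument or row to a line. jog_arm: Moves the arm, as the interface text tells. Its arguments: {"type":"object","properties":{"series":{"type":"array"},"force":{"type":"number"}},"required":["series"]}

```bash
ls; mkdir -p pics; python3 - <<'E'
from rig import r
import cv2,numpy as np
print(r.sense(), r.hold_point_z)
for n in ["scene","top"]:
    p,d=r.grab_frame(n); c=r.get_calibration(n); print(n,c, d[d>0].min(),d.max())
    cv2.imwrite(f"pics/{n}0.png",p[:,:,::-1]); np.save(f"pics/{n}0.npy",d)
E
```

```text
pics
{'clock': 0.0, 'qpos': array([-1.32240720e+00,  3.53647088e-01,  1.63414290e+00, -2.10937158e-05,
        1.15520092e+00, -2.39114995e-03]), 'qvel': array([ 0.00100613, -0.00024825,  0.0007059 , -0.00142827, -0.00019492,
        0.0011007 ]), 'joint_efforts': array([-1.75455050e-03, -6.05257416e+01, -3.42075849e+01, -1.38059215e-05,
        9.18369769e-03,  2.47789437e-06]), 'eef_pos': array([ 154.98047169, -604.9827957 ,  230.55859461]), 'tcp_rot': array([-3.13019166,  1.56939793,  1.83298613]), 'contact_force': array([-0.14605941,  0.53616722,  0.14382773]), 'wrist_torque': array([ 0.06379733,  0.01928089, -0.04799132]), 'opening': 0.9986814145332296} 18.700000000000003
scene {'mtx': array([[471.9931207 ,   0.        , 329.9463388 ],
       [  0.        , 471.9931207 , 197.80237069],
       [  0.        ,   0.        ,   1.        ]]), 'position': array([1166.3392076 , -658.12145289, 1055.98298347]), 'rotation': array([-2.39218129, -0.01889787,  0.81326249])} 827.6886 3910.5232
top {'mtx': array([[413.01186069,   0.        , 319.41563463],
       [  0.        , 413.01186069, 202.93532055],
       [  0.        ,   0.        ,   1.        ]]), 'position': array([ 419.12227048,  -33.03225814, 1228.03821641]), 'rotation': array([-3.02691891e+00,  7.37699126e-04, -1.57807548e+00])} 504.23145 2128.3032
```

View pics/scene0.png

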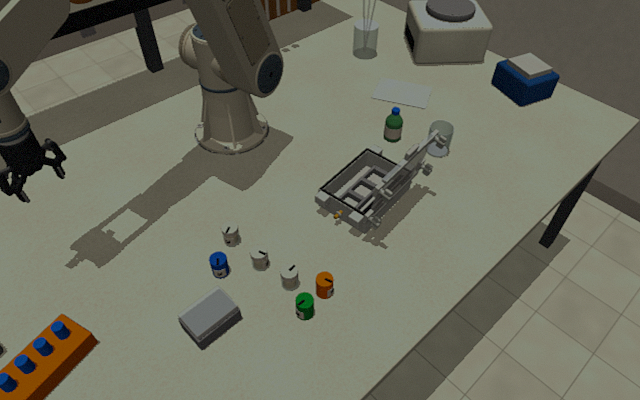

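View pics/top0.png

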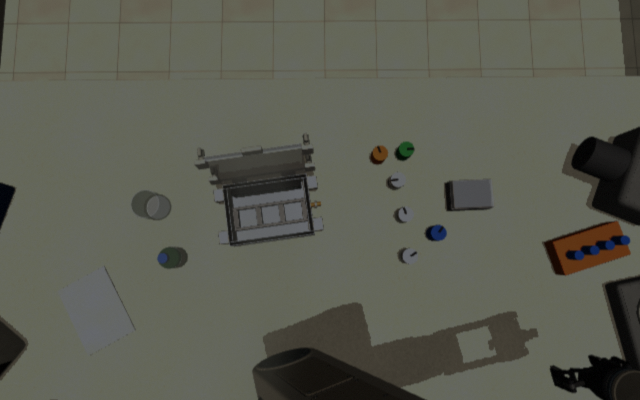

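The top view shows three white-capped jars at (397,181), (403,214) and (409,256). The look-alikes are orange (380,154), green (406,150) and blue (437,233). The chamber is around (268,210), with the cover open on the far side. Next I'll take close crops and measure.

```bash
cat > h.py <<'E'
import cv2,numpy as np
from scipy.spatial.transform import Rotation as R
from rig import r
def Rc(c):
    a=np.asarray(c["rotation"])
    return R.from_euler('xyz',a).as_matrix()
def ray_plane(name,uv,z):
    c=r.get_calibration(name);K=c["mtx"];Rm=Rc(c)
    uv=np.atleast_2d(np.asarray(uv,float))
    d=np.c_[(uv[:,0]-K[0,2])/K[0,0],(uv[:,1]-K[1,2])/K[1,1],np.ones(len(uv))]@Rm.T
    p=c["position"]; t=(z-p[2])/d[:,2]
    return p+d*t[:,None]
def cloud(name,d):
    c=r.get_calibration(name);K=c["mtx"];Rm=Rc(c)
    v,u=np.mgrid[0:d.shape[0],0:d.shape[1]]
    P=np.stack([(u-K[0,2])/K[0,0]*d,(v-K[1,2])/K[1,1]*d,d],-1)@Rm.T+c["position"]
    return P
def proj(name,X):
    c=r.get_calibration(name);K=c["mtx"];Rm=Rc(c)
    q=(np.atleast_2d(X)-c["position"])@Rm; q=q@K.T
    return q[:,:2]/q[:,2:]
E
python3 - <<'E'
from h import *
d=np.load("pics/top0.npy");p=cv2.imread("pics/top0.png")
P=cloud("top",d)
for uv in [(350,290),(500,120),(397,181),(403,214),(409,256),(268,210),(320,340)]: print(uv,P[uv[1],uv[0]].round(1))
ds=np.load("pics/scene0.npy");Ps=cloud("scene",ds)
for uv in [(300,350),(450,250),(290,270)]: print(uv,Ps[uv[1],uv[0]].round(1))
def crop(x0,y0,x1,y1,f,n):
    a=np.clip(p[y0:y1,x0:x1].astype(float)*1.6,0,255).astype(np.uint8)
    cv2.imwrite(n,cv2.resize(a,None,fx=f,fy=f,interpolation=cv2.INTER_CUBIC))
crop(360,130,460,270,4,"pics/jars0.png")
crop(180,120,340,260,5,"pics/cham0.png")
E
```

```text
(350, 290) [ 3.038e+02 -1.207e+02 -1.000e-01]
(500, 120) [ 8.119e+02 -5.878e+02  8.000e-01]
(397, 181) [ 614.9 -255.4   62.3]
(403, 214) [ 520.3 -270.1   59.9]
(409, 256) [ 402.  -283.1   61.2]
(268, 210) [539.5 119.4   9.5]
(320, 340) [ 1.628e+02 -3.190e+01  1.000e-01]
(300, 350) [ 774.3 -356.5    2.7]
(450, 250) [8.364e+02 1.418e+02 7.000e-01]
(290, 270) [ 618.  -252.2   59.2]
```

View pics/jars0.png

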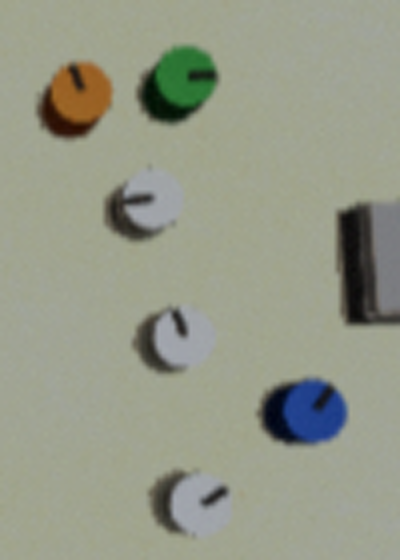

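View pics/cham0.png

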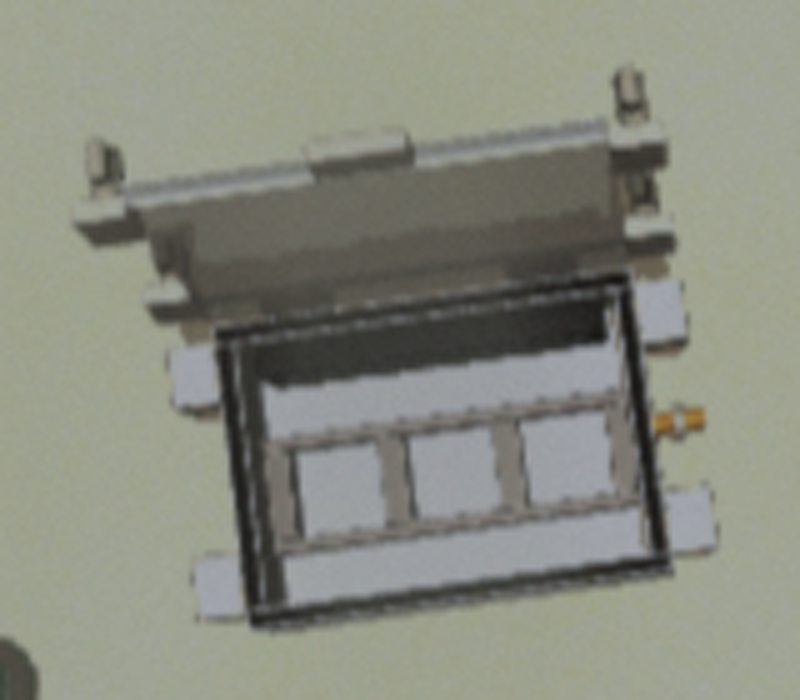

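```bash
cat > meas.py <<'E'
from h import *
def jars(p,win=(360,130,460,270)):
    # p RGB
    x0,y0,x1,y1=win
    hsv=cv2.cvtColor(p,cv2.COLOR_RGB2HSV)
    up=4
    a=cv2.resize(p[y0:y1,x0:x1],None,fx=up,fy=up,interpolation=cv2.INTER_CUBIC)
    h=cv2.cvtColor(a,cv2.COLOR_RGB2HSV).astype(int); 
    m=((h[...,1]<22)&(h[...,2]>90)).astype(np.uint8)
    m=cv2.morphologyEx(m,cv2.MORPH_CLOSE,np.ones((9,9)))
    out=[]
    for c in cv2.findContours(m,cv2.RETR_EXTERNAL,cv2.CHAIN_APPROX_NONE)[0]:
        A=cv2.contourArea(c)
        if A<1200 or A>6000: continue
        (cx,cy),rad=cv2.minEnclosingCircle(c)
        if rad>45: continue
        yy,xx=np.mgrid[0:a.shape[0],0:a.shape[1]]
        k=((xx-cx)**2+(yy-cy)**2<(rad*0.9)**2)&(h[...,2]<75)
        ctr=ray_plane("top",[(cx+.5)/up-.5+x0,(cy+.5)/up-.5+y0],60)[0]
        if k.sum()>5:
            rb=ray_plane("top",[(xx[k].mean()+.5)/up-.5+x0,(yy[k].mean()+.5)/up-.5+y0],61)[0]
            dd=rb-ctr; ang=np.arctan2(dd[1],dd[0]);L=np.hypot(*dd[:2])
        else: ang=L=None
        out.append((ctr.round(1),ang,L,rad,(cx/up+x0,cy/up+y0)))
    return out
E
python3 - <<'E'
from meas import *
p=cv2.imread("pics/top0.png")[:,:,::-1].copy()
for o in jars(p): print(o)
d=np.load("pics/top0.npy");P=cloud("top",d)
Z=P[...,2]
sub=np.zeros_like(Z,bool);sub[170:260,200:340]=1
m=sub&(Z>60)&(Z<80)
q=P[m][:,:2]; print(len(q))
img=(np.clip(Z[120:260,180:340]/2,0,255)).astype(np.uint8)
m5=cv2.resize(cv2.applyColorMap(img*2,cv2.COLORMAP_JET),None,fx=5,fy=5,interpolation=cv2.INTER_NEAREST)
cv2.imwrite("pics/z0.png",m5)
# pocket floors and lugs
for uv in [(255,216),(271,214),(290,211)]: print(uv,P[uv[1],uv[0]].round(1))
for uv in [(219,195),(223,237),(311,183),(318,223)]: print('lug',uv,P[uv[1],uv[0]].round(1))
E
```

```text
(array([ 402.3, -285.8,   60. ]), np.float64(-0.9648521973367528), np.float64(9.601315885000016), 34.014801025390625, (410.25, 256.25))
(array([ 521.3, -280.1,   60. ]), np.float64(0.5516311659078679), np.float64(11.01527216625042), 33.03417205810547, (406.875, 214.0))
(array([ 620.3, -258.3,   60. ]), np.float64(1.6450514261068574), np.float64(10.85616355945133), 32.33171844482422, (398.2037658691406, 179.61643981933594))
2032
(255, 216) [521.9 157.7  10.1]
(271, 214) [528.  111.1   3.9]
(290, 211) [536.1  54.2   8.8]
lug (219, 195) [576.4 249.4  75.6]
lug (223, 237) [458.5 236.2  74.1]
lug (311, 183) [609.5  -9.7  70.8]
lug (318, 223) [495.6 -28.8  73.9]
```

View pics/z0.png

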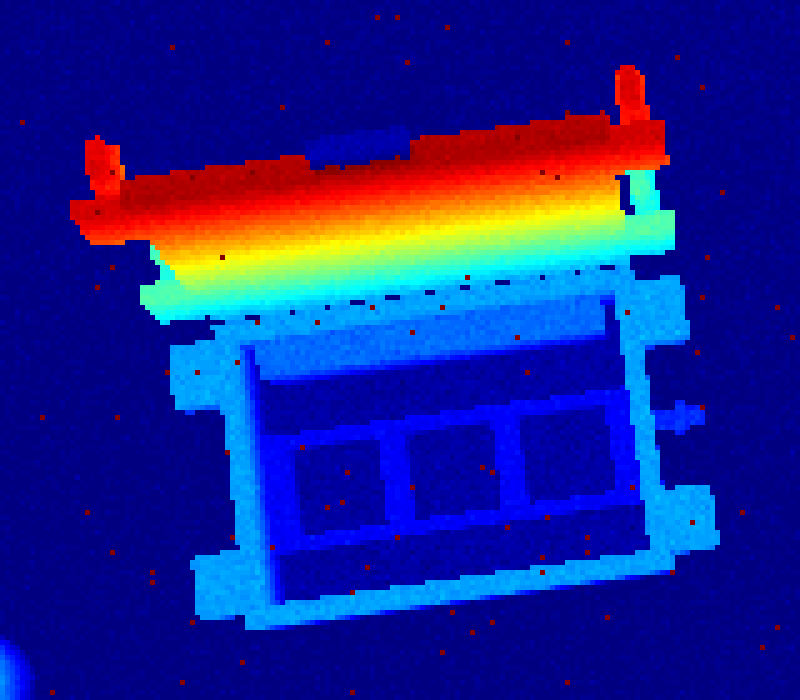

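```bash
cat >> meas.py <<'E'
def jars_depth(p,d,win=(360,130,460,270)):
    P=cloud("top",d); x0,y0,x1,y1=win
    m=np.zeros(d.shape,np.uint8); Z=P[...,2]
    m[y0:y1,x0:x1]=((Z>52)&(Z<70))[y0:y1,x0:x1]
    n,l,s,c=cv2.connectedComponentsWithStats(m)
    res=[]
    for i in range(1,n):
        if s[i,4]<60 or s[i,4]>500: continue
        k=l==i
        q=P[k]; ctr=(q[:,:2].min(0)+q[:,:2].max(0))/2
        g=p[k].astype(float); col=np.median(g,0)
        w=g.sum(1)<0.5*col.sum()
        o=q[w][:,:2].mean(0)-q[:,:2].mean(0) if w.sum() else None
        res.append((q[:,:2].mean(0).round(1),ctr.round(1),col,s[i,4],None if o is None else np.arctan2(o[1],o[0]).round(2),c[i].round(1)))
    return res
E
python3 - <<'E'
from meas import *
p=cv2.imread("pics/top0.png")[:,:,::-1].copy()
d=np.load("pics/top0.npy");P=cloud("top",d);Z=P[...,2]
for o in jars_depth(p,d): print(o)
sub=np.zeros_like(Z,bool);sub[165:262,200:340]=1
q=P[sub&(Z>64)&(Z<80)&(d>0)][:,:2]
c=np.array([535.,110.]);yaw=.135
for it in range(15):
    ex=np.array([np.cos(yaw),np.sin(yaw)]);ey=np.array([-ex[1],ex[0]])
    u=(q-c)@ex;v=(q-c)@ey
    n=(abs(u+81)<14)&(abs(v)<95)
    L=(abs(v-114)<14)&(abs(u)<30);Rr=(abs(v+114)<14)&(abs(u)<30)
    a=np.polyfit(v[n],u[n],1); 
    b=np.polyfit(np.r_[u[L],u[Rr]],np.r_[v[L]-v[L].mean(),v[Rr]-v[Rr].mean()],1)[0]
    dy=(v[L].mean()+v[Rr].mean())/2; dx=a[1]+81
    yaw+=(-a[0])*.6; c=c+ex*dx+ey*dy
print(c,yaw,a,b,v[L].mean(),v[Rr].mean(),n.sum(),L.sum(),Rr.sum(), u[n].min(),u[n].max())
# lugs
for su in(-1,1):
  for sv in(-1,1):
    k=(abs(u-su*60)<25)&(sv*v>124); print('lug',su,sv,(u[k].min()+u[k].max())/2,u[k].mean(),v[k].min(),v[k].max())
# cover angle
C=P[sub|True]; rel=P[120:185,200:330].reshape(-1,3)
uu=(rel[:,:2]-c)@ex;vv=(rel[:,:2]-c)@ey
k=(abs(vv)<100)&(rel[:,2]>110)&(rel[:,2]<300)&(uu>60)&(uu<160)
f=np.polyfit(rel[k][:,2]-72,uu[k]-87,1);print('cover line',f,'theta',np.pi/2+np.arctan(f[0]))
K=(P[...,2]>35)
for w in [(130,185,180,225),(150,240,185,272)]:
    x0,y0,x1,y1=w;s=P[y0:y1,x0:x1].reshape(-1,3);s=s[(s[:,2]>30)];print('byst',s.mean(0).round(),s.min(0).round(),s.max(0).round())
E
```

```text
(array([ 709.9, -283.8]), array([ 710.2, -284. ]), array([27., 73., 32.]), np.int32(194), np.float64(-1.72), array([405.9, 148.4]))
(array([ 698.3, -208.2]), array([ 698.9, -207.9]), array([95., 61., 23.]), np.int32(199), np.float64(1.15), array([379.8, 152.6]))
(array([ 620.4, -257.3]), array([ 620.1, -257.2]), array([100., 102., 104.]), np.int32(195), np.float64(1.67), array([397.6, 179.1]))
(array([ 577.7, -419.4]), array([ 577.2, -420.6]), array([77., 77., 79.]), np.int32(209), np.float64(1.89), array([455.3, 193.4]))
(array([ 521.8, -276.7]), array([ 521.6, -277.3]), array([100., 102., 104.]), np.int32(205), np.float64(0.6), array([405.5, 213.4]))
(array([ 468.7, -366.5]), array([ 469.9, -367.8]), array([20., 40., 87.]), np.int32(207), np.float64(1.06), array([437.9, 231.9]))
(array([ 403.6, -284.8]), array([ 403.4, -284.7]), array([100., 102., 105.]), np.int32(205), np.float64(-0.29), array([409.7, 255.4]))
[537.15081797 111.6905834 ] 0.1346748976776146 [-3.68445932e-09 -8.10000000e+01] 0.00011249307034731094 113.51239262808721 -113.51239262535873 304 101 90 -86.94241647157351 -74.64333749761879
lug -1 -1 -59.94279147731975 -60.196161189802886 -146.40939029936183 -124.11437174928075
lug -1 1 -59.7908040654297 -59.90549313101291 124.14448595549703 147.78014943485178
lug 1 -1 59.854742806299626 59.31587258069694 -146.53180642790684 -124.37122084458441
lug 1 1 60.16172687101296 58.86952648365035 124.03694466657124 146.48085100467978
cover line [ 0.20708924 -2.95018478] theta 1.7749990781070215
byst [552. 444.  84.] [419. -33.  30.] [ 592.  488. 1228.]
byst [405. 370. 100.] [375. -33.  31.] [ 435.  411. 1228.]
```

```bash
cat >> meas.py <<'E'
def rib(p,ctr,zc=60,rr=20,up=6):
    uv=proj("top",[[ctr[0],ctr[1],zc]])[0]
    x0,y0=int(uv[0])-14,int(uv[1])-14
    a=cv2.resize(p[y0:y0+29,x0:x0+29],None,fx=up,fy=up,interpolation=cv2.INTER_CUBIC).astype(float).sum(2)
    yy,xx=np.mgrid[0:a.shape[0],0:a.shape[1]]
    pts=ray_plane("top",np.c_[((xx+.5)/up-.5+x0).ravel(),((yy+.5)/up-.5+y0).ravel()],zc)[:,:2]-np.asarray(ctr)[:2]
    a=a.ravel();ins=np.hypot(*pts.T)<rr
    w=np.clip(np.median(a[ins])*.8-a,0,None)*ins
    mu=(pts*w[:,None]).sum(0)/w.sum()
    C=((pts-mu)*w[:,None]).T@(pts-mu)/w.sum()
    ev,V=np.linalg.eigh(C);v=V[:,1];v=v*np.sign(v@mu)
    return dict(ang_pca=np.arctan2(v[1],v[0]).round(3),ang_mu=np.arctan2(mu[1],mu[0]).round(3),mu=mu.round(1),std=np.sqrt(ev).round(1))
E
python3 - <<'E'
from meas import *
p=cv2.imread("pics/top0.png")[:,:,::-1].copy()
for c in [(620.3,-257.3),(521.8,-277),(403.5,-284.8)]: print(c,rib(p,c), rib(p,c,rr=17))
s=r.sense(); print(R.from_euler('xyz',s['tcp_rot']).as_matrix().round(3))
E
```

```text
(620.3, -257.3) {'ang_pca': np.float64(1.704), 'ang_mu': np.float64(1.629), 'mu': array([-0.6,  9.9]), 'std': array([1.9, 5.6])} {'ang_pca': np.float64(1.701), 'ang_mu': np.float64(1.616), 'mu': array([-0.4,  8.5]), 'std': array([1.9, 4.8])}
(521.8, -277) {'ang_pca': np.float64(0.341), 'ang_mu': np.float64(0.28), 'mu': array([9.1, 2.6]), 'std': array([1.9, 5.3])} {'ang_pca': np.float64(0.334), 'ang_mu': np.float64(0.27), 'mu': array([8.3, 2.3]), 'std': array([1.8, 4.7])}
(403.5, -284.8) {'ang_pca': np.float64(-1.083), 'ang_mu': np.float64(-1.132), 'mu': array([  4.7, -10.1]), 'std': array([2.1, 5.4])} {'ang_pca': np.float64(-0.991), 'ang_mu': np.float64(-1.155), 'mu': array([ 4., -9.]), 'std': array([1.8, 4.3])}
[[-0.     0.969  0.248]
 [ 0.001  0.248 -0.969]
 [-1.     0.    -0.001]]
```

```bash
cat > go.py <<'E'
from h import *
import sys
def plan(x,y,z,phi):
    s=r.sense();M=R.from_euler('xyz',s['tcp_rot']).as_matrix()
    p=s['eef_pos']; ph=np.arctan2(M[1,2],M[0,2])
    d=np.array([x,y,z])-p
    turn=-np.degrees((phi-ph+np.pi)%(2*np.pi)-np.pi)
    b=np.array([[0,0,-1],[-np.sin(phi),np.cos(phi),0],[np.cos(phi),np.sin(phi),0]])@d/10
    a=M.T@d/10
    print("t",round(s['clock'],2),"pos",p.round(1),"phi",ph.round(3),"tilt",M[2,:].round(3),"q6",s['qpos'][5].round(2),"open",round(s['opening'],3),"F",s['contact_force'].round(1))
    print(" turn wx",turn.round(1),"rows",int(np.ceil(abs(turn)/8.5)),"| shift before turn",a.round(2),"| after turn",b.round(2))
if __name__=="__main__": plan(*map(float,sys.argv[1:5]))
E
python3 go.py 403.5 -284.8 130 -1.08
```

```text
t 0.1 pos [ 155.  -605.   230.6] phi -1.32 tilt [-1.     0.    -0.001] q6 -0.0 open 1.003 F [0.6 0.8 0.2]
 turn wx -13.8 rows 2 | shift before turn [ 10.09  32.02 -24.84] | after turn [ 10.06  37.01 -16.53]
```

The crop confirms that the white caps at (397,181), (403,214) and (409,256) are my jars. I'll start with the nearest one, at (403,-285).

{"api": "jog_arm", "payload": {
  "series": [
    [-6.9,0,0,0,0,0,1],
    [-6.9,0,0,0,0,0,1],
    [0,0,0,1,3.7,-1.65,1],
    [0,0,0,1,3.7,-1.65,1],
    [0,0,0,1,3.7,-1.65,1],
    [0,0,0,1,3.7,-1.65,1],
    [0,0,0,1,3.7,-1.65,1],
    [0,0,0,1,3.7,-1.65,1],
    [0,0,0,1,3.7,-1.65,1],
    [0,0,0,1,3.7,-1.65,1],
    [0,0,0,1,3.7,-1.65,1],
    [0,0,0,1,3.7,-1.65,1],
    [0,0,0,0,0,0,1]
  ],
  "force": 40
}}

```text
clock: 1.4
eef_pos: [404.7, -281.6, 130.0]
tcp_rot: [-3.053, 1.568, 2.154]
contact_force: [-0.0, -0.0, -0.2]
opening: 0.999
```

```bash
python3 - <<'E'
from meas import *
p,d=r.grab_frame("top")
for o in jars_depth(p,d): print(o)
c=(403.5,-284.8); print(rib(p,c))
E
python3 go.py 403.5 -284.8 28 -1.08
```

```text
(array([ 709.7, -283.7]), array([ 710.3, -284. ]), array([30., 78., 35.]), np.int32(197), np.float64(-2.2), array([405.9, 148.5]))
(array([ 698.4, -208.3]), array([ 699.2, -208. ]), array([102.,  65.,  25.]), np.int32(195), np.float64(1.01), array([379.8, 152.5]))
(array([ 620.6, -257.2]), array([ 620.8, -257.5]), array([106., 109., 111.]), np.int32(197), np.float64(1.67), array([397.6, 179. ]))
(array([ 578.5, -419.2]), array([ 577.2, -420.5]), array([82., 83., 85.]), np.int32(209), np.float64(1.96), array([455.2, 193.1]))
(array([ 521.8, -276.7]), array([ 521.6, -277. ]), array([106., 109., 111.]), np.int32(206), np.float64(0.7), array([405.5, 213.4]))
(array([ 413.1, -276.6]), array([ 410.4, -278.3]), array([77., 69., 60.]), np.int32(75), np.float64(1.68), array([406.6, 252. ]))
{'ang_pca': np.float64(2.335), 'ang_mu': np.float64(-2.719), 'mu': array([-4.9, -2.2]), 'std': array([ 4.7, 11.2])}
t 1.45 pos [ 403.9 -283.3  130.5] phi -1.075 tilt [-1.    -0.001 -0.002] q6 0.46 open 0.996 F [ 0.5 -0.7  0.7]
 turn wx 0.3 rows 1 | shift before turn [10.25 -0.1   0.13] | after turn [10.25 -0.11  0.11]
```

{"api": "jog_arm", "payload": {
  "series": [
    [0,0,0,3,-0.1,0.1,1],
    [0,0,0,3,0,0,1],
    [0,0,0,2.5,0,0,1],
    [0,0,0,1.75,0,0,1],
    [0,0,0,0,0,0,1],
    [0,0,0,0,0,0,0],
    [0,0,0,0,0,0,0],
    [0,0,0,0,0,0,0],
    [0,0,0,0,0,0,0],
    [0,0,0,0,0,0,0],
    [0,0,0,0,0,0,0],
    [0,0,0,0,0,0,0]
  ]
}}

```text
clock: 2.65
eef_pos: [403.5, -287.2, 30.1]
tcp_rot: [0.327, 1.569, -0.752]
contact_force: [-1.8, -0.7, 6.9]
opening: 0.505
```

```bash
python3 go.py 518.2 176.7 150 0.1347
```

```text
t 2.65 pos [ 403.5 -287.2   30.1] phi -1.079 tilt [-1.     0.001  0.002] q6 0.46 open 0.505 F [-1.8 -0.7  6.9]
 turn wx -69.5 rows 9 | shift before turn [-12.04  32.03 -35.45] | after turn [-11.99  44.43  17.6 ]
```

{"api": "jog_arm", "payload": {
  "series": [
    [0,0,0,-2,0,0,0],
    [0,0,0,-4,0,0,0],
    [0,0,0,-4,0,0,0],
    [0,0,0,-2,0,0,0],
    [-7.7,0,0,0,0,0,0],
    [-7.7,0,0,0,0,0,0],
    [-7.7,0,0,0,0,0,0],
    [-7.7,0,0,0,0,0,0],
    [-7.7,0,0,0,0,0,0],
    [-7.7,0,0,0,0,0,0],
    [-7.7,0,0,0,0,0,0],
    [-7.7,0,0,0,0,0,0],
    [-7.7,0,0,0,0,0,0],
    [0,0,0,0,0,0,0]
  ]
}}

```text
clock: 4.05
eef_pos: [403.1, -286.7, 149.4]
tcp_rot: [-0.806, 1.57, -0.673]
contact_force: [0.6, 0.1, -1.1]
opening: 0.503
```

```bash
python3 go.py 518.2 176.7 150 0.1347
```

```text
t 4.05 pos [ 403.1 -286.7  149.4] phi 0.132 tilt [-1.    -0.001  0.001] q6 -0.75 open 0.503 F [ 0.6  0.1 -1.1]
 turn wx -0.1 rows 1 | shift before turn [-0.08 44.42 17.54] | after turn [-0.06 44.38 17.63]
```

{"api": "jog_arm", "payload": {
  "series": [
    [0,0,0,0,1.8,0.7,0],
    [0,0,0,0,3.5,1.4,0],
    [0,0,0,0,3.5,1.4,0],
    [0,0,0,0,3.5,1.4,0],
    [0,0,0,0,3.5,1.4,0],
    [0,0,0,0,3.5,1.4,0],
    [0,0,0,0,3.5,1.4,0],
    [0,0,0,0,3.5,1.4,0],
    [0,0,0,0,3.5,1.4,0],
    [0,0,0,0,3.5,1.4,0],
    [0,0,0,0,3.5,1.4,0],
    [0,0,0,0,3.5,1.4,0],
    [0,0,0,0,3.5,1.4,0],
    [0,0,0,0,0.6,0.05,0],
    [0,0,0,0,0,0,0]
  ]
}}

```text
clock: 5.55
eef_pos: [519.1, 177.3, 148.9]
tcp_rot: [-0.671, 1.571, -0.542]
contact_force: [-0.6, 0.1, 0.5]
opening: 0.503
```

```bash
python3 - <<'E'
from meas import *
for n in ("top","scene"):
    p,d=r.grab_frame(n); np.save(f"pics/{n}1.npy",d)
    w=(180,120,340,260) if n=="top" else (290,100,450,240)
    a=np.clip(p[w[1]:w[3],w[0]:w[2],::-1]*1.6,0,255).astype(np.uint8)
    cv2.imwrite(f"pics/{n}1.png",cv2.resize(a,None,fx=4,fy=4,interpolation=cv2.INTER_CUBIC))
E
python3 go.py 518.2 176.7 38 0.1347
```

```text
t 5.65 pos [518.7 175.6 148.8] phi 0.129 tilt [-1.    -0.    -0.001] q6 0.2 open 0.504 F [-1.2 -0.2 -1.6]
 turn wx -0.3 rows 1 | shift before turn [11.08  0.12 -0.03] | after turn [11.08  0.11 -0.04]
```

View pics/scene1.png

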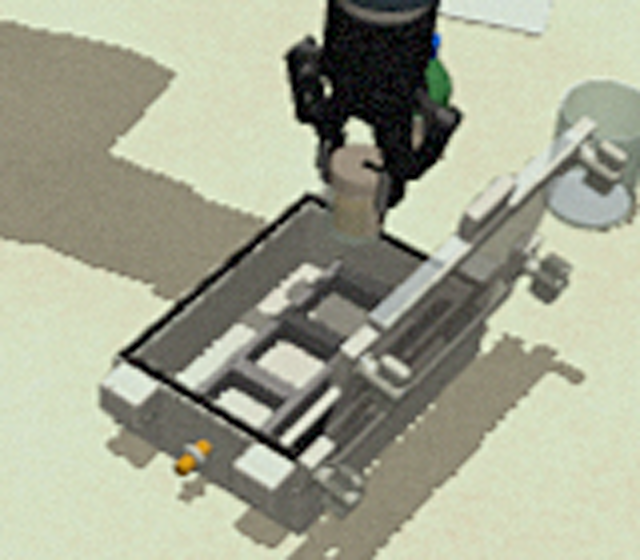

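The scene view shows the jar held upright at about (357,195) in the crop, with its rib pointing toward the reader. I'll lower it now.

{"api": "jog_arm", "payload": {
  "series": [
    [0,0,0,2.5,0.1,0,0],
    [0,0,0,2.5,0,0,0],
    [0,0,0,2,0,0,0],
    [0,0,0,1.5,0,0,0],
    [0,0,0,1,0,0,0],
    [0,0,0,0.8,0,0,0],
    [0,0,0,0.6,0,0,0],
    [0,0,0,0,0,0,0],
    [0,0,0,0,0,0,0]
  ]
}}

```text
clock: 6.55
eef_pos: [519.8, 178.6, 42.2]
tcp_rot: [0.972, 1.567, 1.099]
contact_force: [-8.7, 13.8, 23.0]
opening: 0.503
```

```bash
python3 go.py 518.2 176.7 38 0.1347
```

```text
t 6.55 pos [519.8 178.6  42.2] phi 0.127 tilt [-1.     0.003  0.002] q6 0.2 open 0.503 F [-8.7 13.8 23. ]
 turn wx -0.5 rows 1 | shift before turn [ 0.42 -0.17 -0.18] | after turn [ 0.42 -0.16 -0.18]
```

```bash
cat > look.py <<'E'
from meas import *
import sys
def look(tag,wt=(180,120,340,260),ws=(290,100,450,240)):
  for n,w in (("top",wt),("scene",ws)):
    p,d=r.grab_frame(n); np.save(f"pics/{n}{tag}.npy",d); cv2.imwrite(f"pics/{n}{tag}_raw.png",p[:,:,::-1])
    a=np.clip(p[w[1]:w[3],w[0]:w[2],::-1]*1.6,0,255).astype(np.uint8)
    cv2.imwrite(f"pics/{n}{tag}.png",cv2.resize(a,None,fx=4,fy=4,interpolation=cv2.INTER_CUBIC))
if __name__=="__main__": look(sys.argv[1])
E
python3 look.py 2
```

```text
(no output)
```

View pics/scene2.png

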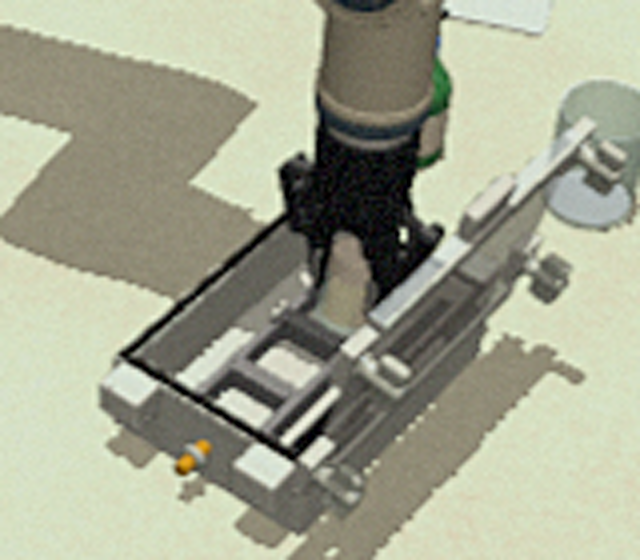

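View pics/top2.png

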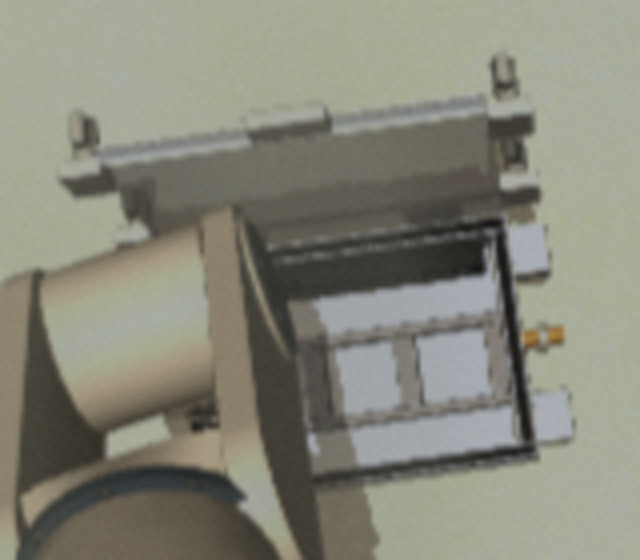

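```bash
python3 - <<'E'
from h import *
d=np.load("pics/scene2.npy");P=cloud("scene",d)
c=np.array([537.15,111.7]);yaw=.1347;Rm=np.array([[np.cos(yaw),np.sin(yaw)],[-np.sin(yaw),np.cos(yaw)]])
for cy in range(225,350,8):
    u=290+342//4; v=100+cy//4
    q=P[v,u]; print(cy,(u,v),(Rm@(q[:2]-c)).round(1),q[2].round(1))
E
```

```text
225 (375, 156) [-14.8  56. ] 123.2
233 (375, 158) [-47.5 112.7] 56.6
241 (375, 160) [-25.  76.] 87.1
249 (375, 162) [-20.1  69.1] 86.7
257 (375, 164) [-14.8  61.5] 87.0
265 (375, 166) [-11.9  58. ] 83.1
273 (375, 168) [-9.2 55. ] 78.6
281 (375, 170) [-7.4 53.2] 72.7
289 (375, 172) [-7.4 54.7] 63.2
297 (375, 174) [-5.2 52.4] 57.9
305 (375, 176) [-3.7 51.4] 51.0
313 (375, 178) [-1.  48.2] 46.7
321 (375, 180) [ 1.  46.3] 40.7
329 (375, 182) [ 1.  47.8] 30.9
337 (375, 184) [ 3.9 44.3] 26.7
345 (375, 186) [ 112.4 -141.9] 235.3
```

```bash
python3 - <<'E'
from h import *
d=np.load("pics/scene1.npy");P=cloud("scene",d)
c=np.array([537.15,111.7]);yaw=.1347;Rm=np.array([[np.cos(yaw),np.sin(yaw)],[-np.sin(yaw),np.cos(yaw)]])
for cy in range(140,250,6):
    u=290+357//4; v=100+cy//4
    q=P[v,u]; print(cy,(u,v),(Rm@(q[:2]-c)).round(1),q[2].round(1))
for X in [(518.2,176.7,179),(518.2,176.7,119)]: print(proj("scene",X))
E
```

```text
140 (379, 135) [-137.9  274.1] -0.1
146 (379, 136) [-23.1  79.1] 180.0
152 (379, 138) [-17.9  71.7] 180.1
158 (379, 139) [-14.1  65.8] 182.2
164 (379, 141) [-11.8  63.3] 177.6
170 (379, 142) [-8.6 58.5] 178.7
176 (379, 144) [-3.5 51.1] 178.9
182 (379, 145) [-1.8 48.8] 177.6
188 (379, 147) [ 0.2 46.9] 172.5
194 (379, 148) [ 0.3 47.4] 168.5
200 (379, 150) [-0.1 49.5] 159.3
206 (379, 151) [ 0.1 49.8] 155.4
212 (379, 153) [ 2.1 47.9] 150.2
218 (379, 154) [ 1.  50.6] 143.8
224 (379, 156) [ 3.4 47.8] 139.3
230 (379, 157) [ 1.5 51.7] 131.7
236 (379, 159) [ 2.2 52.1] 123.9
242 (379, 160) [ 5.5 47. ] 125.5
248 (379, 162) [-33.1 115.9] 45.9
[[380.27861568 140.24769124]]
[[378.31690308 155.83478659]]
```

```bash
python3 - <<'E'
from h import *
c=np.array([537.15,111.7]);yaw=.1347;Rm=np.array([[np.cos(yaw),np.sin(yaw)],[-np.sin(yaw),np.cos(yaw)]])
for n in("top","scene"):
    d=np.load(f"pics/{n}0.npy");P=cloud(n,d).reshape(-1,3)
    q=np.c_[(P[:,:2]-c)@Rm.T,P[:,2]]
    q=q[(abs(q[:,0])<75)&(abs(q[:,1])<108)]
    w=(q[:,2]>25)&(q[:,2]<36)
    k=w&(abs(q[:,0]+10)<20)
    print(n,"v hist of wall tops"); h,e=np.histogram(q[k][:,1],np.arange(-108,109,3)); print([(int(a),int(b)) for a,b in zip(e,h) if b])
    k=w&(abs(q[:,1])<95)
    h,e=np.histogram(q[k][:,0],np.arange(-60,45,3)); print("u",[(int(a),int(b)) for a,b in zip(e,h) if b])
    r0=np.c_[(P[:,:2]-c)@Rm.T,P[:,2]]; r0=r0[(abs(r0[:,2]-72)<5)]
    k=(abs(r0[:,1])<90)&(abs(r0[:,0]+81)<15); print("near rim u",np.percentile(r0[k][:,0],[2,50,98]))
    for s in(-1,1):
        k=(abs(r0[:,0])<30)&(abs(r0[:,1]-s*114)<15); print("side rim",s,np.percentile(r0[k][:,1],[2,50,98]))
E
```

```text
top v hist of wall tops
[(-108, 8), (-105, 14), (-102, 15), (-99, 14), (-96, 14), (-93, 3), (-42, 8), (-39, 13), (-36, 14), (-33, 12), (-30, 14), (-27, 6), (24, 6), (27, 14), (30, 14), (33, 13), (36, 15), (39, 12), (93, 17), (96, 15), (99, 15), (102, 13), (105, 16)]
u [(-45, 47), (-42, 67), (-39, 61), (-36, 19), (-33, 14), (-30, 13), (-27, 14), (-24, 12), (-21, 11), (-18, 13), (-15, 10), (-12, 13), (-9, 15), (-6, 13), (-3, 12), (0, 9), (3, 15), (6, 10), (9, 12), (12, 13), (15, 53), (18, 68), (21, 63), (24, 5)]
near rim u [-86.77778813 -80.91285816 -75.02193553]
side rim -1 [-119.27949173 -113.35562544 -107.79048494]
side rim 1 [108.34114673 113.65043674 119.88938477]
scene v hist of wall tops
[(-42, 7), (-39, 16), (-36, 11), (-33, 9), (-30, 11), (-27, 6), (-24, 2), (-9, 1), (24, 1), (27, 10), (30, 13), (33, 8), (36, 10), (39, 6), (42, 6), (90, 3), (93, 6), (96, 11), (99, 16), (102, 2), (105, 7)]
u [(-54, 1), (-51, 13), (-48, 37), (-45, 37), (-42, 46), (-39, 11), (-36, 9), (-33, 12), (-30, 6), (-27, 10), (-24, 9), (-21, 11), (-18, 10), (-15, 12), (-12, 9), (-9, 9), (-6, 8), (-3, 8), (0, 8), (3, 13), (6, 8), (9, 11), (12, 23), (15, 22), (18, 22), (21, 2)]
near rim u [-92.15752535 -83.68246729 -78.13537059]
side rim -1 [-119.78043424 -113.96838078 -103.78248934]
side rim 1 [108.12798479 114.10288034 121.54810698]
```

{"api": "jog_arm", "payload": {
  "series": [
    [0,0,0,-2,0,0,0],
    [0,0,0,-3,0,0,0],
    [0,0,0,-3,0,0,0],
    [0,0,0,-2,0,0,0],
    [0,0,0,-0.7,0,0,0],
    [0,0,0,0,0,0,0],
    [0,0,0,0,0,0,0]
  ]
}}

```text
clock: 7.35
eef_pos: [518.5, 176.6, 145.9]
tcp_rot: [-2.913, 1.57, -2.784]
contact_force: [0.4, -0.1, -1.3]
opening: 0.502
```

```bash
python3 look.py 3; python3 go.py 518.2 176.7 150 0.1347
```

```text
t 7.45 pos [518.3 176.8 145.5] phi 0.13 tilt [-1.    -0.    -0.002] q6 0.2 open 0.502 F [-0.1  1.3 -0.8]
 turn wx -0.3 rows 1 | shift before turn [-0.45 -0.01 -0.01] | after turn [-0.45 -0.01 -0.01]
```

View pics/scene3.png

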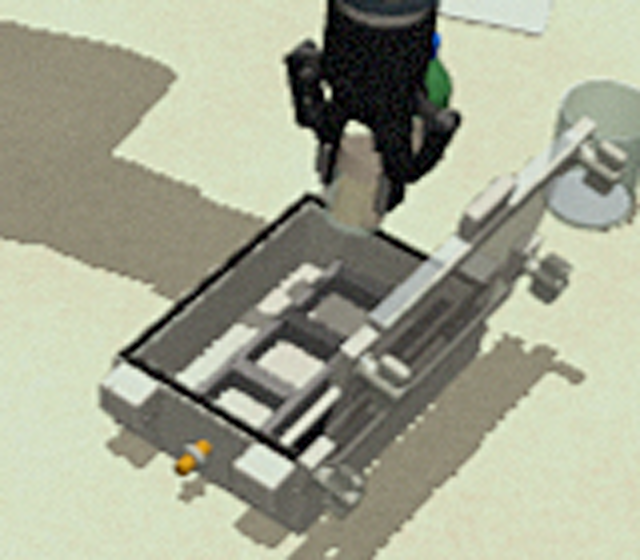

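The jar hit the right divider wall and tilted in the grip; its cap is at about (357,140) and its base has swung to (345,220). I'll stand it on free table at about (420,-120), then look again and regrasp.

```bash
python3 go.py 420 -120 145 0.1347
```

```text
t 7.45 pos [518.3 176.8 145.5] phi 0.13 tilt [-1.    -0.    -0.002] q6 0.2 open 0.502 F [-0.1  1.3 -0.8]
 turn wx -0.3 rows 1 | shift before turn [  0.09 -28.16 -13.59] | after turn [  0.05 -28.09 -13.73]
```

{"api": "jog_arm", "payload": {
  "series": [
    [0,0,0,0,-2,-1,0],
    [0,0,0,0,-3.5,-1.7,0],
    [0,0,0,0,-3.5,-1.7,0],
    [0,0,0,0,-3.5,-1.7,0],
    [0,0,0,0,-3.5,-1.7,0],
    [0,0,0,0,-3.5,-1.7,0],
    [0,0,0,0,-3.5,-1.7,0],
    [0,0,0,0,-3.5,-1.7,0],
    [0,0,0,0,-1.5,-0.7,0],
    [0,0,0,3,0,0,0],
    [0,0,0,3,0,0,0],
    [0,0,0,3,0,0,0],
    [0,0,0,1.5,0,0,0],
    [0,0,0,0,0,0,0],
    [0,0,0,0,0,0,0]
  ]
}}

```text
clock: 8.95
eef_pos: [420.2, -117.8, 41.4]
tcp_rot: [2.745, 1.569, 2.875]
contact_force: [0.0, -0.4, -1.2]
opening: 0.505
```

```bash
python3 go.py 420 -120 30 0.1347;python3 - <<'E'
from look import *
look("4",ws=(200,130,360,270),wt=(270,160,430,300))
E
```

```text
t 8.95 pos [ 420.2 -117.8   41.4] phi 0.13 tilt [-1.     0.001 -0.002] q6 -0.41 open 0.505 F [ 0.  -0.4 -1.2]
 turn wx -0.2 rows 1 | shift before turn [ 1.14 -0.21 -0.05] | after turn [ 1.14 -0.21 -0.05]
```

View pics/scene4.png

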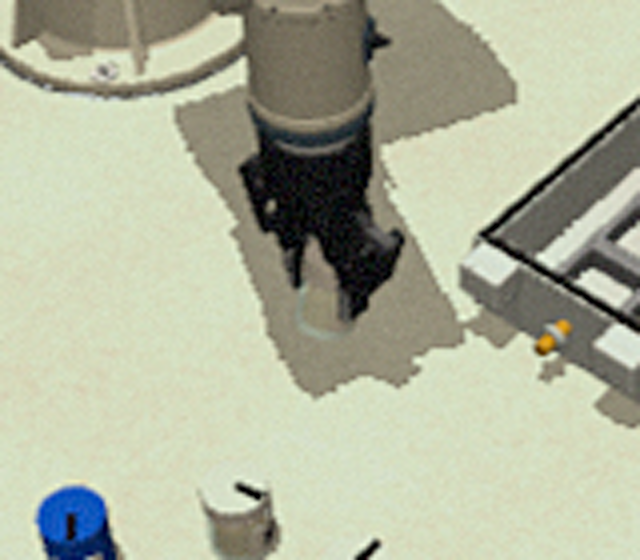

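{"api": "jog_arm", "payload": {
  "series": [
    [0,0,0,0.5,0,0,0],
    [0,0,0,0.4,0,0,0],
    [0,0,0,0,0,0,0]
  ]
}}

```text
clock: 9.35
eef_pos: [420.6, -117.9, 32.6]
tcp_rot: [2.778, 1.571, 2.908]
contact_force: [0.1, -0.6, 0.2]
opening: 0.506
```

{"api": "jog_arm", "payload": {
  "series": [
    [0,0,0,0.4,0,0,0],
    [0,0,0,0.4,0,0,0],
    [0,0,0,0,0,0,0]
  ]
}}

```text
clock: 9.65
eef_pos: [420.9, -118.0, 24.6]
tcp_rot: [-0.462, 1.571, -0.331]
contact_force: [-0.3, -1.0, 2.5]
opening: 0.506
```

{"api": "jog_arm", "payload": {
  "series": [
    [0,0,0,0.3,0,0,0],
    [0,0,0,0.2,0,0,0],
    [0,0,0,0,0,0,0]
  ]
}}

```text
clock: 9.95
eef_pos: [424.7, -119.1, 22.0]
tcp_rot: [-0.394, 1.563, -0.264]
contact_force: [1.0, -1.3, 32.1]
opening: 0.499
```

{"api": "jog_arm", "payload": {
  "series": [
    [0,0,0,-0.2,0,0,0],
    [0,0,0,-0.1,0,0,0],
    [0,0,0,0,0,0,0.6],
    [0,0,0,0,0,0,0.7],
    [0,0,0,0,0,0,0.85],
    [0,0,0,0,0,0,1],
    [0,0,0,0,0,0,1],
    [0,0,0,-2,0,0,1],
    [0,0,0,-4,0,0,1],
    [0,0,0,-4,0,0,1],
    [0,0,0,0,-4,0,1],
    [0,0,0,0,-4,0,1],
    [0,0,0,0,-4,0,1],
    [0,0,0,0,-4,0,1],
    [0,0,0,0,-4,0,1],
    [0,0,0,0,0,0,1]
  ]
}}

```text
clock: 11.55
eef_pos: [447.8, -320.7, 123.0]
tcp_rot: [-0.995, 1.568, -0.867]
contact_force: [0.1, 0.4, 0.9]
opening: 1.004
```

```bash
python3 - <<'E'
from look import *
look("5",ws=(200,130,360,270),wt=(300,160,460,300))
p=cv2.imread("pics/top5_raw.png")[:,:,::-1].copy();d=np.load("pics/top5.npy")
for o in jars_depth(p,d,(330,160,440,300)): print(o)
E
python3 go.py 420 -120 30 0.1347
```

```text
(array([ 620.6, -257.3]), array([ 620.8, -257.7]), array([108., 111., 112.]), np.int32(197), np.float64(1.67), array([397.6, 179. ]))
(array([ 521.6, -276.7]), array([ 521.6, -277.1]), array([82., 74., 65.]), np.int32(206), np.float64(0.35), array([405.5, 213.5]))
(array([ 424.2, -122.5]), array([ 424.1, -122.4]), array([108., 111., 115.]), np.int32(204), np.float64(0.22), array([351.6, 248.5]))
t 11.65 pos [ 446.2 -316.7  122.3] phi 0.129 tilt [-1.     0.001 -0.001] q6 -0.75 open 1.001 F [ 0.8  0.6 -0.4]
 turn wx -0.3 rows 1 | shift before turn [ 9.25 19.83 -0.07] | after turn [ 9.23 19.84  0.04]
```

View pics/top5.png

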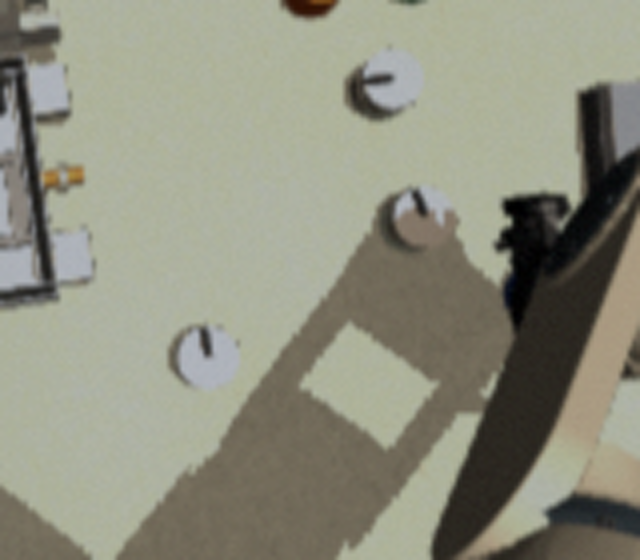

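```bash
python3 - <<'E'
from meas import *
p=cv2.imread("pics/top5_raw.png")[:,:,::-1].copy()
print(rib(p,(424.2,-122.4)))
E
python3 go.py 424.2 -122.4 122 0.14
```

```text
{'ang_pca': np.float64(0.172), 'ang_mu': np.float64(0.147), 'mu': array([9.7, 1.4]), 'std': array([1.8, 5.3])}
t 11.65 pos [ 446.2 -316.7  122.3] phi 0.129 tilt [-1.     0.001 -0.001] q6 -0.75 open 1.001 F [ 0.8  0.6 -0.4]
 turn wx -0.7 rows 1 | shift before turn [ 0.05 19.55  0.31] | after turn [ 0.03 19.55  0.53]
```

{"api": "jog_arm", "payload": {
  "series": [
    [-1.2,0,0,0,2,0.05,1],
    [0,0,0,0,3.5,0.08,1],
    [0,0,0,0,3.5,0.08,1],
    [0,0,0,0,3.5,0.08,1],
    [0,0,0,0,3.5,0.08,1],
    [0,0,0,0,2,0.05,1],
    [0,0,0,0,1.5,0.05,1],
    [0,0,0,0,0,0,1],
    [0,0,0,0,0,0,1]
  ]
}}

```text
clock: 12.55
eef_pos: [421.8, -121.5, 122.8]
tcp_rot: [2.807, 1.571, 2.961]
contact_force: [0.9, -0.1, -0.7]
opening: 0.998
```

```bash
python3 go.py 424.2 -122.4 30 0.15
```

```text
t 12.55 pos [ 421.8 -121.5  122.8] phi 0.154 tilt [-1.  0. -0.] q6 -0.44 open 0.998 F [ 0.9 -0.1 -0.7]
 turn wx 0.2 rows 1 | shift before turn [ 9.28 -0.12  0.23] | after turn [ 9.28 -0.12  0.23]
```

{"api": "jog_arm", "payload": {
  "series": [
    [0,0,0,3,-0.1,0.2,1],
    [0,0,0,3,0,0,1],
    [0,0,0,2,0,0,1],
    [0,0,0,1.2,0,0,1],
    [0,0,0,0,0,0,1],
    [0,0,0,0,0,0,1],
    [0,0,0,0,0,0,1]
  ]
}}

```text
clock: 13.25
eef_pos: [425.2, -123.7, 31.7]
tcp_rot: [-0.438, 1.569, -0.286]
contact_force: [0.1, 0.1, 0.3]
opening: 1.001
```

```bash
python3 go.py 424.2 -122.4 30 0.15
```

```text
t 13.25 pos [ 425.2 -123.7   31.7] phi 0.151 tilt [-1.    -0.001  0.001] q6 -0.44 open 1.001 F [0.1 0.1 0.3]
 turn wx 0.1 rows 1 | shift before turn [ 0.17  0.15 -0.08] | after turn [ 0.17  0.15 -0.08]
```

Now I'll trim the position and close gently.

{"api": "jog_arm", "payload": {
  "series": [
    [0,0,0,0.1,0.12,-0.08,1],
    [0,0,0,0,0,0,0],
    [0,0,0,0,0,0,0],
    [0,0,0,0,0,0,0],
    [0,0,0,0,0,0,0],
    [0,0,0,0,0,0,0],
    [0,0,0,0,0,0,0],
    [0,0,0,0,0,0,0],
    [0,0,0,0,0,0,0]
  ]
}}

```text
clock: 14.15
eef_pos: [423.6, -122.3, 30.2]
tcp_rot: [-0.154, 1.571, -0.003]
contact_force: [-1.7, 1.4, 8.3]
opening: 0.501
```

{"api": "jog_arm", "payload": {
  "series": [
    [0,0,0,-2,0,0,0],
    [0,0,0,-4,0,0,0],
    [0,0,0,-4,0,0,0],
    [0,0,0,-2,0,0,0],
    [0,0,0,0,0,0,0],
    [0,0,0,0,0,0,0]
  ]
}}

```text
clock: 14.75
eef_pos: [423.4, -122.3, 149.6]
tcp_rot: [-0.413, 1.57, -0.262]
contact_force: [0.6, -0.0, -0.2]
opening: 0.502
```

```bash
python3 go.py 518.2 176.7 150 0.13; python3 - <<'E'
from look import *
look("6",ws=(200,130,360,270),wt=(300,160,460,300))
E
```

```text
t 14.75 pos [ 423.4 -122.3  149.6] phi 0.151 tilt [-1. -0.  0.] q6 -0.44 open 0.502 F [ 0.6 -0.  -0.2]
 turn wx 1.2 rows 1 | shift before turn [-0.04 28.13 13.88] | after turn [-0.04 28.42 13.28]
```

View pics/scene6.png

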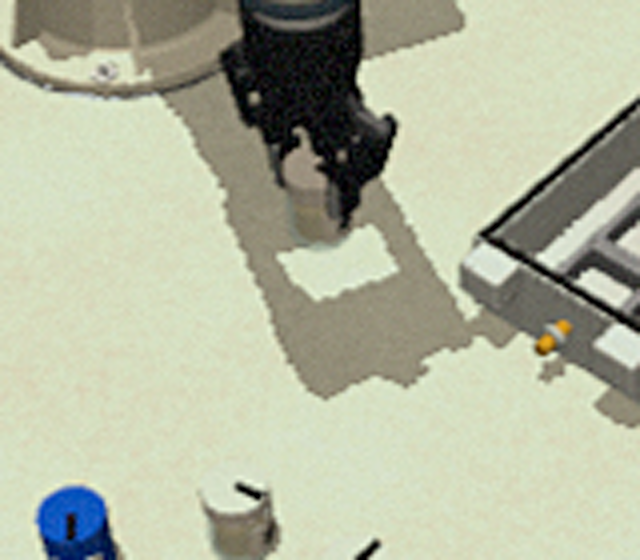

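{"api": "jog_arm", "payload": {
  "series": [
    [1,0,0,0,1.8,0.8,0],
    [0,0,0,0,3.5,1.65,0],
    [0,0,0,0,3.5,1.65,0],
    [0,0,0,0,3.5,1.65,0],
    [0,0,0,0,3.5,1.65,0],
    [0,0,0,0,3.5,1.65,0],
    [0,0,0,0,3.5,1.65,0],
    [0,0,0,0,3.5,1.65,0],
    [0,0,0,0,2.1,1.0,0],
    [0,0,0,3,0,0,0],
    [0,0,0,3,0,0,0],
    [0,0,0,1.5,0,0,0],
    [0,0,0,0.5,0,0,0],
    [0,0,0,0,0,0,0],
    [0,0,0,0,0,0,0],
    [0,0,0,0,0,0,0]
  ]
}}

```text
clock: 16.45
eef_pos: [518.2, 177.1, 70.6]
tcp_rot: [0.2, 1.569, 0.334]
contact_force: [-0.2, 0.0, -1.4]
opening: 0.507
```

```bash
python3 look.py 7; python3 go.py 518.2 176.7 40 0.13;  python3 - <<'E'
from h import *
d=np.load("pics/scene7.npy");P=cloud("scene",d)
c=np.array([537.15,111.7]);yaw=.1347;Rm=np.array([[np.cos(yaw),np.sin(yaw)],[-np.sin(yaw),np.cos(yaw)]])
for u in (372,376,379,382,386):
  for v in range(148,176,3):
    q=P[v,u]; print((u,v),(Rm@(q[:2]-c)).round(1),q[2].round(1))
E
```

```text
t 16.55 pos [518.2 177.2  70.6] phi 0.134 tilt [-1.     0.     0.002] q6 0.19 open 0.502 F [-0.3  0.7 -0.3]
 turn wx 0.2 rows 1 | shift before turn [ 3.06 -0.05 -0.01] | after turn [ 3.06 -0.05 -0.  ]
(372, 148) [-26.3  53. ] 149.8
(372, 151) [-35.5  70.1] 121.4
(372, 154) [-31.9  66.1] 114.3
(372, 157) [-31.1  66.7] 102.2
(372, 160) [-22.9  55.1] 103.0
(372, 163) [-18.5  49.7] 97.3
(372, 166) [-17.5  50. ] 85.5
(372, 169) [-14.4  46.8] 77.2
(372, 172) [-11.8  44.5] 68.0
(372, 175) [-15.  52.] 47.8
(376, 148) [-13.1  53.4] 156.9
(376, 151) [-53.3 123.5] 75.3
(376, 154) [-44.8 111.2] 76.1
(376, 157) [-20.9  72.8] 104.0
(376, 160) [-16.2  67. ] 98.6
(376, 163) [-6.3 52.1] 102.9
(376, 166) [-3.6 49.7] 94.1
(376, 169) [-1.7 48.6] 83.7
(376, 172) [-2.5 52.2] 68.1
(376, 175) [ 1.2 48.2] 60.8
(379, 148) [ 0.4 47.2] 168.7
(379, 151) [-3.2 55.6] 149.6
(379, 154) [-38.9 119.5] 73.8
(379, 157) [-12.8  76.7] 106.0
(379, 160) [-8.6 71.6] 99.9
(379, 163) [ 0.3 58.3] 102.4
(379, 166) [ 4.5 53.4] 96.3
(379, 169) [ 3.8 56.9] 81.0
(379, 172) [ 4.3 58.4] 67.7
(379, 175) [ 6.2 57.4] 57.1
(382, 148) [ 9.5 48.4] 172.9
(382, 151) [ 9.3 51. ] 159.8
(382, 154) [12.1 48.3] 151.8
(382, 157) [13.3 48.5] 140.7
(382, 160) [12.3 52.7] 125.5
(382, 163) [12.2 55.2] 111.7
(382, 166) [13.3 55.7] 99.9
(382, 169) [16.1 53.1] 91.4
(382, 172) [12.1 62.7] 69.4
(382, 175) [10.  69.1] 50.7
(386, 148) [18.6 55.1] 173.6
(386, 151) [ 8.8 75.1] 143.3
(386, 154) [17.7 61.5] 146.0
(386, 157) [13.  72.7] 123.8
(386, 160) [21.5 59.8] 125.9
(386, 163) [23.1 59.5] 115.2
(386, 166) [22.8 62.6] 100.7
(386, 169) [23.1 64.6] 87.2
(386, 172) [  1.7 106.8] 30.4
(386, 175) [ 117.2 -103.6] 247.0
```

View pics/scene7.png

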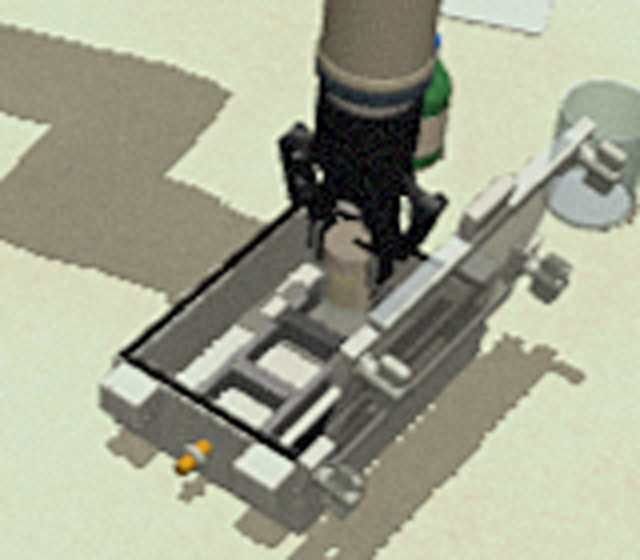

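```bash
cat > fitj.py <<'E'
from h import *
from scipy.optimize import least_squares
import sys
c=np.array([537.15,111.7]);yaw=.1347;Rm=np.array([[np.cos(yaw),np.sin(yaw)],[-np.sin(yaw),np.cos(yaw)]])
def fit(dfile,g,zlo,zhi):
    d=np.load(dfile);P=cloud("scene",d).reshape(-1,3)
    q=np.c_[(P[:,:2]-c)@Rm.T,P[:,2]]
    # scene bias relative to top: u about -2.5
    k=(np.hypot(q[:,0]-g[0],q[:,1]-g[1])<28)&(q[:,2]>zlo)&(q[:,2]<zhi)
    X=q[k]
    for i in range(4):
        f=least_squares(lambda t:np.hypot(X[:,0]-t[0],X[:,1]-t[1])-22,g,loss='soft_l1')
        rr=np.hypot(X[:,0]-f.x[0],X[:,1]-f.x[1])-22
        X=X[abs(rr)<5]
    print(f.x.round(1),len(X),abs(rr).mean().round(2))
if __name__=="__main__":
    fit("pics/scene7.npy",(-10,67),48,72);fit("pics/scene7.npy",(-10,67),72,92)
    fit("pics/scene1.npy",(-10,67),125,150);fit("pics/scene1.npy",(-10,67),150,174)
E
python3 fitj.py
```

```text
[-11.9  68.4] 79 1.49
[-11.6  68.3] 58 1.9
[-11.5  65.6] 95 1.4
[-11.2  65.3] 86 1.63
```

The circle fit on the scene cloud gives chamber (-11.8, 68.4). That is centred, given that view's own offset of about (-2.5, +1). The failed try was at v = 65.4. Lowering now.

{"api": "jog_arm", "payload": {
  "series": [
    [0,0,0,1,0,0,0],
    [0,0,0,0.8,0,0,0],
    [0,0,0,0.6,0,0,0],
    [0,0,0,0,0,0,0]
  ]
}}

```text
clock: 16.95
eef_pos: [516.7, 176.7, 44.5]
tcp_rot: [-2.949, 1.569, -2.815]
contact_force: [0.4, -0.5, -0.9]
opening: 0.507
```

{"api": "jog_arm", "payload": {
  "series": [
    [0,0,0,0.3,0,0,0],
    [0,0,0,0.2,0,0,0],
    [0,0,0,0,0,0,0]
  ]
}}

```text
clock: 17.25
eef_pos: [517.5, 177.0, 40.6]
tcp_rot: [-3.012, 1.571, -2.878]
contact_force: [-0.2, 0.2, -1.0]
opening: 0.5
```

Next I'll release, raise, and go to clear air to look for the next jar.

{"api": "jog_arm", "payload": {
  "series": [
    [0,0,0,0.1,0,0,0],
    [0,0,0,0,0,0,0.6],
    [0,0,0,0,0,0,0.7],
    [0,0,0,0,0,0,0.85],
    [0,0,0,0,0,0,0.85],
    [0,0,0,-1,0,0,0.85],
    [0,0,0,-3,0,0,0.9],
    [0,0,0,-4,0,0,1],
    [0,0,0,-3,0,0,1],
    [0,0,0,0,-3.5,-0.5,1],
    [0,0,0,0,-4.5,-0.5,1],
    [0,0,0,0,-4.5,-0.5,1],
    [0,0,0,0,-4.5,-0.5,1],
    [0,0,0,0,-4.5,-0.5,1],
    [0,0,0,0,-4.5,-0.5,1],
    [0,0,0,0,-4.5,0,1],
    [0,0,0,0,-4.5,0,1],
    [0,0,0,0,0,0,1]
  ]
}}

```text
clock: 19.05
eef_pos: [535.5, -178.7, 150.9]
tcp_rot: [-0.825, 1.568, -0.695]
contact_force: [0.0, 0.7, -0.6]
opening: 1.0
```

```bash
python3 - <<'E'
from look import *
look("8",wt=(200,120,440,300))
p=cv2.imread("pics/top8_raw.png")[:,:,::-1].copy();d=np.load("pics/top8.npy")
for o in jars_depth(p,d,(330,130,440,300)): print(o)
for c in [(620.5,-257.3),(521.7,-276.9)]: print(rib(p,c))
for o in jars_depth(p,d,(240,180,310,235)): print(o)
print(rib(p,(518.2,176.7),68))
a=cv2.imread("pics/top8_raw.png")[120:300,210:430]; cv2.imwrite("pics/top8.png",cv2.resize(np.clip(a*1.6,0,255).astype(np.uint8),None,fx=3,fy=3))
E
python3 go.py 521.7 -277 150 0.33
```

```text
(array([ 709.2, -283.4]), array([ 710.2, -283.6]), array([29., 78., 35.]), np.int32(198), np.float64(-3.09), array([405.8, 148.6]))
(array([ 710.2, -208.4]), array([ 707.3, -207.9]), array([100.5,  65. ,  28. ]), np.int32(70), np.float64(1.72), array([379.8, 148.5]))
(array([ 515.5, -274.7]), array([ 515.8, -276.6]), array([106., 108., 111.]), np.int32(140), np.float64(0.56), array([404.8, 215.6]))
{'ang_pca': np.float64(nan), 'ang_mu': np.float64(nan), 'mu': array([nan, nan]), 'std': array([nan, nan])}
{'ang_pca': np.float64(-1.861), 'ang_mu': np.float64(-0.293), 'mu': array([ 9.8, -3. ]), 'std': array([4.2, 8.7])}
(array([603.2, 110.7]), array([601.1, 108.1]), array([38., 38., 35.]), np.int32(487), None, array([269. , 186.1]))
(array([519.6, 172.2]), array([519. , 172.8]), array([102. , 104. , 104.5]), np.int32(106), np.float64(-0.34), array([246.7, 215.2]))
{'ang_pca': np.float64(0.138), 'ang_mu': np.float64(0.168), 'mu': array([11.5,  2. ]), 'std': array([1.7, 4.9])}
t 19.15 pos [ 534.4 -174.7  150.2] phi 0.131 tilt [-1.  0.  0.] q6 -0.45 open 0.997 F [ 0.   0.7 -0.3]
 turn wx -11.4 rows 2 | shift before turn [ 0.02 -9.97 -2.6 ] | after turn [ 0.02 -9.26 -4.51]meas.py:49: RuntimeWarning: invalid value encountered in divide
  mu=(pts*w[:,None]).sum(0)/w.sum()
```

View pics/top8.png

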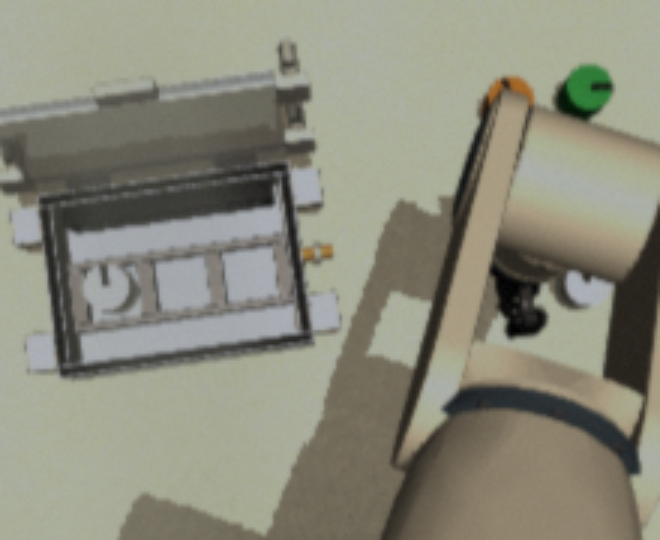

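The top view shows the first jar seated in the left pocket, with its rib at 0.15 rad against the chamber's 0.135. Next is the middle jar at (521.7,-277), whose rib is at 0.32.

{"api": "jog_arm", "payload": {
  "series": [
    [-5.7,0,0,0,0,0,1],
    [-5.2,0,0,0,0,0,1],
    [0,0,0,0,-2.5,-1.2,1],
    [0,0,0,0,-3.5,-1.7,1],
    [0,0,0,0,-3.3,-1.6,1],
    [0,0,0,3,0,0,1],
    [0,0,0,3,0,0,1],
    [0,0,0,1,0,0,1],
    [0,0,0,0,0,0,1],
    [0,0,0,0,0,0,1]
  ]
}}

```text
clock: 20.15
eef_pos: [522.3, -275.7, 80.8]
tcp_rot: [-0.677, 1.57, -0.351]
contact_force: [-0.2, 0.9, 0.0]
opening: 1.002
```

```bash
python3 go.py 521.7 -277 30 0.325
```

```text
t 20.15 pos [ 522.3 -275.7   80.8] phi 0.325 tilt [-1.    -0.     0.001] q6 -0.81 open 1.002 F [-0.2  0.9  0. ]
 turn wx 0.0 rows 1 | shift before turn [ 5.08 -0.1  -0.1 ] | after turn [ 5.08 -0.1  -0.09]
```

{"api": "jog_arm", "payload": {
  "series": [
    [0,0,0,2,-0.1,-0.1,1],
    [0,0,0,2,0,0,1],
    [0,0,0,1,0,0,1],
    [0,0,0,0,0,0,1],
    [0,0,0,0,0,0,1],
    [0,0,0,0,0,0,1]
  ]
}}

```text
clock: 20.75
eef_pos: [521.7, -277.9, 31.0]
tcp_rot: [-0.819, 1.569, -0.495]
contact_force: [-0.3, 0.3, 0.3]
opening: 1.0
```

```bash
python3 go.py 521.7 -277 30 0.325
```

```text
t 20.75 pos [ 521.7 -277.9   31. ] phi 0.324 tilt [-1.    -0.001  0.001] q6 -0.82 open 1.0 F [-0.3  0.3  0.3]
 turn wx -0.0 rows 1 | shift before turn [0.1  0.09 0.03] | after turn [0.1  0.09 0.03]
```

{"api": "jog_arm", "payload": {
  "series": [
    [0,0,0,0.1,0.08,0,1],
    [0,0,0,0,0,0,0],
    [0,0,0,0,0,0,0],
    [0,0,0,0,0,0,0],
    [0,0,0,0,0,0,0],
    [0,0,0,0,0,0,0],
    [0,0,0,0,0,0,0],
    [0,0,0,0,0,0,0],
    [0,0,0,0,0,0,0],
    [0,0,0,-2,0,0,0],
    [0,0,0,-4,0,0,0],
    [0,0,0,-4,0,0,0],
    [0,0,0,-2,0,0,0],
    [5.7,0,0,0,0,0,0],
    [5.2,0,0,0,0,0,0],
    [0,0,0,0,0,0,0],
    [0,0,0,0,0,0,0]
  ]
}}

```text
clock: 22.45
eef_pos: [520.4, -276.7, 148.4]
tcp_rot: [2.482, 1.57, 2.618]
contact_force: [0.1, -0.5, -1.8]
opening: 0.503
```

```bash
python3 go.py 527.2 110.9 150 0.1347
```

```text
t 22.45 pos [ 520.4 -276.7  148.4] phi 0.136 tilt [-1.     0.    -0.001] q6 -0.63 open 0.503 F [ 0.1 -0.5 -1.8]
 turn wx 0.1 rows 1 | shift before turn [-0.15 38.31  5.95] | after turn [-0.16 38.32  5.88]
```

{"api": "jog_arm", "payload": {
  "series": [
    [0,0,0,0,2,0.3,0],
    [0,0,0,0,4,0.6,0],
    [0,0,0,0,4,0.6,0],
    [0,0,0,0,4,0.6,0],
    [0,0,0,0,4,0.6,0],
    [0,0,0,0,4,0.6,0],
    [0,0,0,0,4,0.6,0],
    [0,0,0,0,4,0.6,0],
    [0,0,0,0,4,0.6,0],
    [0,0,0,0,3,0.5,0],
    [0,0,0,0,1.3,0.3,0],
    [0,0,0,3,0,0,0],
    [0,0,0,3,0,0,0],
    [0,0,0,1.5,0,0,0],
    [0,0,0,0.3,0,0,0],
    [0,0,0,0,0,0,0],
    [0,0,0,0,0,0,0],
    [0,0,0,0,0,0,0]
  ]
}}

```text
clock: 24.25
eef_pos: [528.8, 110.6, 71.8]
tcp_rot: [0.044, 1.569, 0.178]
contact_force: [-0.1, 0.5, -1.1]
opening: 0.502
```

```bash
python3 look.py 9; python3 go.py 527.2 110.9 39 0.1347; python3 -c "
from fitj import *
fit('pics/scene9.npy',(-10,0),48,72);fit('pics/scene9.npy',(-10,0),72,92)"
```

```text
t 24.35 pos [528.6 110.6  71.6] phi 0.134 tilt [-1.     0.     0.001] q6 0.07 open 0.502 F [-0.1 -0.4 -0.7]
 turn wx -0.0 rows 1 | shift before turn [ 3.26  0.05 -0.14] | after turn [ 3.26  0.05 -0.13]
[-10.5   1.9] 72 1.45
[-10.1   1.9] 60 1.58
```

View pics/scene9.png

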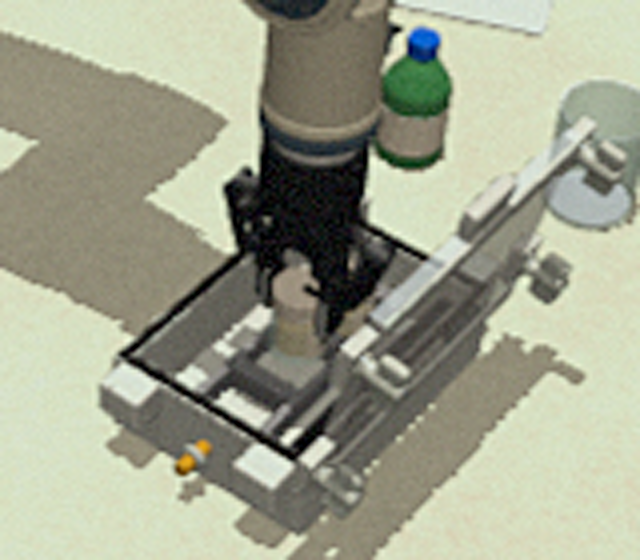

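The fit gives (-10.3, 1.9) where (-11.8, 1.4) is wanted, so I'll trim -1.3 mm in x and lower.

{"api": "jog_arm", "payload": {
  "series": [
    [0,0,0,1,-0.03,-0.13,0],
    [0,0,0,0.8,0,0,0],
    [0,0,0,0.6,0,0,0],
    [0,0,0,0.4,0,0,0],
    [0,0,0,0.3,0,0,0],
    [0,0,0,0,0,0,0]
  ]
}}

```text
clock: 24.95
eef_pos: [526.5, 110.1, 39.3]
tcp_rot: [-3.073, 1.57, -2.939]
contact_force: [-0.6, 0.1, -2.3]
opening: 0.508
```

{"api": "jog_arm", "payload": {
  "series": [
    [0,0,0,0.1,0,0,0],
    [0,0,0,0,0,0,0.6],
    [0,0,0,0,0,0,0.7],
    [0,0,0,0,0,0,0.85],
    [0,0,0,0,0,0,0.85],
    [0,0,0,-1,0,0,0.85],
    [0,0,0,-3,0,0,0.9],
    [0,0,0,-4,0,0,1],
    [0,0,0,-4,0,0,1],
    [0,0,0,0,-3.5,-2,1],
    [0,0,0,0,-4,-2,1],
    [0,0,0,0,-4,-2,1],
    [0,0,0,0,-4,-2,1],
    [0,0,0,0,-4,-1,1],
    [0,0,0,0,-4,0,1],
    [0,0,0,0,0,0,1]
  ]
}}

```text
clock: 26.55
eef_pos: [469.7, -138.7, 160.0]
tcp_rot: [-0.737, 1.568, -0.606]
contact_force: [0.3, 0.5, -0.5]
opening: 1.002
```

```bash
python3 - <<'E'
from look import *
look("10",wt=(200,120,440,300))
p=cv2.imread("pics/top10_raw.png")[:,:,::-1].copy();d=np.load("pics/top10.npy")
for o in jars_depth(p,d,(240,130,440,300)): print(o)
for c in [(620.5,-257.3)]: print(rib(p,c))
print(rib(p,(518.2,176.7),68),rib(p,(527.2,110.7),68))
a=cv2.imread("pics/top10_raw.png")[120:300,210:430]; cv2.imwrite("pics/top10.png",cv2.resize(np.clip(a*1.6,0,255).astype(np.uint8),None,fx=3,fy=3))
E
python3 go.py 620.5 -257.3 150 1.68
```

```text
(array([ 709.6, -283.6]), array([ 710.5, -284. ]), array([29., 76., 34.]), np.int32(197), np.float64(-2.6), array([405.8, 148.5]))
(array([ 698.6, -208.3]), array([ 699.4, -208.3]), array([100.,  63.,  24.]), np.int32(193), np.float64(0.79), array([379.8, 152.4]))
(array([ 620.5, -257.2]), array([ 620.7, -257.1]), array([104., 107., 108.]), np.int32(197), np.float64(1.68), array([397.6, 179. ]))
(array([604.1, 108.1]), array([604.6, 105.3]), array([37., 37., 35.]), np.int32(496), None, array([269.9, 185.8]))
(array([524.9, 106.6]), array([528. , 108.1]), array([100., 102., 104.]), np.int32(93), np.float64(0.45), array([270. , 213.1]))
(array([518.9, 172.1]), array([520.7, 172.7]), array([100., 102., 103.]), np.int32(115), np.float64(-1.96), array([246.7, 215.4]))
(array([ 469.1, -358.6]), array([ 469.9, -357.5]), array([21., 42., 91.]), np.int32(130), np.float64(1.21), array([435.1, 231.8]))
{'ang_pca': np.float64(1.707), 'ang_mu': np.float64(1.648), 'mu': array([-0.8,  9.9]), 'std': array([1.9, 5.6])}
{'ang_pca': np.float64(0.141), 'ang_mu': np.float64(0.165), 'mu': array([11.6,  1.9]), 'std': array([1.7, 4.9])} {'ang_pca': np.float64(0.15), 'ang_mu': np.float64(0.095), 'mu': array([12.1,  1.2]), 'std': array([1.8, 4.7])}
t 26.65 pos [ 468.8 -135.4  159.3] phi 0.131 tilt [-1.  0.  0.] q6 -0.42 open 1.0 F [ 0.5 -0.2 -0.6]
 turn wx -88.7 rows 11 | shift before turn [  0.94 -14.07  13.44] | after turn [  0.93 -13.75 -13.77]
```

View pics/top10.png

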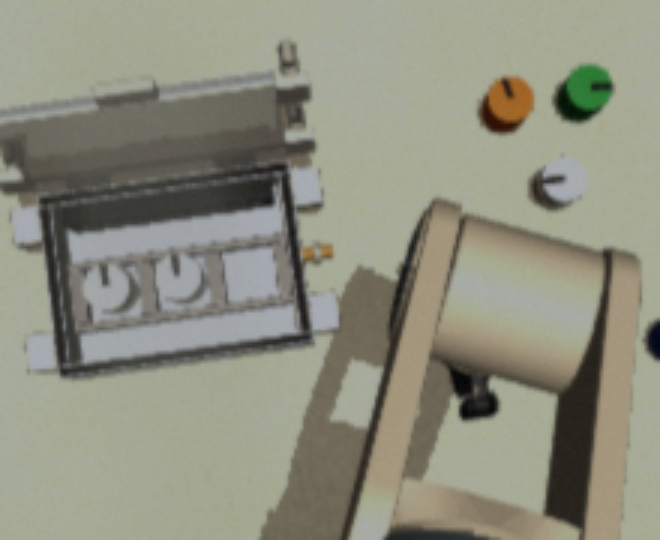

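Two jars are seated and aligned in the left and middle pockets, and the third still stands at (560,182) in the crop. I'll turn and go there.

{"api": "jog_arm", "payload": {
  "series": [
    [-8.1,0,0,0,0,0,1],
    [-8.1,0,0,0,0,0,1],
    [-8.1,0,0,0,0,0,1],
    [-8.1,0,0,0,0,0,1],
    [-8.1,0,0,0,0,0,1],
    [-8.1,0,0,0,0,0,1],
    [-8.1,0,0,0,0,0,1],
    [-8.1,0,0,0,0,0,1],
    [-8.1,0,0,0,0,0,1],
    [-8.1,0,0,0,0,0,1],
    [-8.1,0,0,0,0,0,1],
    [0,0,0,0,-1.8,-1.8,1],
    [0,0,0,0,-3,-3,1],
    [0,0,0,0,-3,-3,1],
    [0,0,0,0,-3,-3,1],
    [0,0,0,0,-3,-2.9,1],
    [0,0,0,2,0,0,1],
    [0,0,0,0,0,0,1],
    [0,0,0,0,0,0,1]
  ]
}}

```text
clock: 28.55
eef_pos: [621.3, -252.8, 138.4]
tcp_rot: [0.975, 1.568, 2.665]
contact_force: [-0.2, -0.5, -0.6]
opening: 0.997
```

```bash
python3 go.py 620.5 -257.2 80 1.69
```

```text
t 28.55 pos [ 621.3 -252.8  138.4] phi 1.69 tilt [-1.     0.002  0.001] q6 -2.08 open 0.997 F [-0.2 -0.5 -0.6]
 turn wx 0.0 rows 1 | shift before turn [ 5.84  0.12 -0.44] | after turn [ 5.84  0.13 -0.43]
```

{"api": "jog_arm", "payload": {
  "series": [
    [0,0,0,2,0.13,-0.43,1],
    [0,0,0,3,0,0,1],
    [0,0,0,3,0,0,1],
    [0,0,0,1.8,0,0,1],
    [0,0,0,1,0,0,1],
    [0,0,0,0,0,0,1],
    [0,0,0,0,0,0,1],
    [0,0,0,0,0,0,1]
  ]
}}

```text
clock: 29.35
eef_pos: [622.3, -259.3, 32.3]
tcp_rot: [-2.078, 1.569, -0.389]
contact_force: [-0.0, 0.1, 0.1]
opening: 0.998
```

```bash
python3 go.py 620.5 -257.2 30 1.69
```

```text
t 29.35 pos [ 622.3 -259.3   32.3] phi 1.689 tilt [-1.    -0.002 -0.001] q6 -2.09 open 0.998 F [-0.   0.1  0.1]
 turn wx -0.1 rows 1 | shift before turn [0.23 0.15 0.23] | after turn [0.23 0.15 0.23]
```

{"api": "jog_arm", "payload": {
  "series": [
    [0,0,0,0.2,0.15,0.2,1],
    [0,0,0,0,0,0,1],
    [0,0,0,0,0,0,0],
    [0,0,0,0,0,0,0],
    [0,0,0,0,0,0,0],
    [0,0,0,0,0,0,0],
    [0,0,0,0,0,0,0],
    [0,0,0,0,0,0,0],
    [0,0,0,0,0,0,0],
    [0,0,0,0,0,0,0],
    [0,0,0,-2,0,0,0],
    [0,0,0,-4,0,0,0],
    [0,0,0,-4,0,0,0],
    [0,0,0,-2,0,0,0],
    [0,0,0,0,0,0,0]
  ]
}}

```text
clock: 30.85
eef_pos: [621.2, -257.8, 151.9]
tcp_rot: [-2.085, 1.566, -0.396]
contact_force: [-0.2, -0.9, -1.2]
opening: 0.508
```

{"api": "jog_arm", "payload": {
  "series": [
    [8.1,0,0,0,0,0,0],
    [8.1,0,0,0,0,0,0],
    [8.1,0,0,0,0,0,0],
    [8.1,0,0,0,0,0,0],
    [8.1,0,0,0,0,0,0],
    [8.1,0,0,0,0,0,0],
    [8.1,0,0,0,0,0,0],
    [8.1,0,0,0,0,0,0],
    [8.1,0,0,0,0,0,0],
    [8.1,0,0,0,0,0,0],
    [8.1,0,0,0,0,0,0],
    [0,0,0,0,0,0,0],
    [0,0,0,0,0,0,0]
  ]
}}

```text
clock: 32.15
eef_pos: [618.8, -256.8, 147.3]
tcp_rot: [2.613, 1.569, 2.751]
contact_force: [-0.9, 0.0, -1.2]
opening: 0.506
```

```bash
python3 go.py 536 44.5 150 0.1347
```

```text
t 32.15 pos [ 618.8 -256.8  147.3] phi 0.138 tilt [-1.     0.001 -0.002] q6 -0.53 open 0.506 F [-0.9  0.  -1.2]
 turn wx 0.2 rows 1 | shift before turn [-0.23 30.99 -4.06] | after turn [-0.27 30.97 -4.16]
```

{"api": "jog_arm", "payload": {
  "series": [
    [0,0,0,0,1.5,-0.8,0],
    [0,0,0,-0.3,4,-1.2,0],
    [0,0,0,0,4,-1.2,0],
    [0,0,0,0,4,-0.9,0],
    [0,0,0,0,4,0,0],
    [0,0,0,0,4,0,0],
    [0,0,0,0,4,0,0],
    [0,0,0,0,3.5,0,0],
    [0,0,0,0,2,0,0],
    [0,0,0,0,0,0,0],
    [0,0,0,3,0,0,0],
    [0,0,0,3,0,0,0],
    [0,0,0,1.5,0,0,0],
    [0,0,0,0.3,0,0,0],
    [0,0,0,0,0,0,0],
    [0,0,0,0,0,0,0],
    [0,0,0,0,0,0,0]
  ]
}}

```text
clock: 33.85
eef_pos: [538.4, 44.5, 74.8]
tcp_rot: [-0.064, 1.569, 0.07]
contact_force: [0.8, 0.1, -1.6]
opening: 0.508
```

```bash
python3 look.py 11; python3 go.py 536.2 44.5 39 0.1347; python3 -c "
from fitj import *
fit('pics/scene11.npy',(-10,-67),48,72);fit('pics/scene11.npy',(-10,-67),72,92)"
```

```text
t 33.95 pos [538.2  44.6  74.6] phi 0.134 tilt [-1.    -0.     0.002] q6 -0.05 open 0.505 F [ 0.8  0.7 -0.9]
 turn wx -0.0 rows 1 | shift before turn [ 3.56  0.02 -0.2 ] | after turn [ 3.56  0.02 -0.2 ]
[ -9.6 -65.9] 83 1.19
[-10.4 -65.7] 62 1.63
```

View pics/scene11.png

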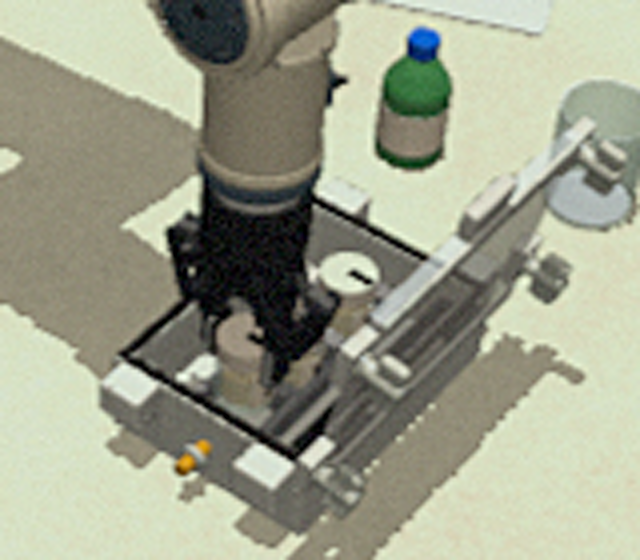

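{"api": "jog_arm", "payload": {
  "series": [
    [0,0,0,1,0,-0.18,0],
    [0,0,0,1,0,0,0],
    [0,0,0,0.6,0,0,0],
    [0,0,0,0.5,0,0,0],
    [0,0,0,0.3,0,0,0],
    [0,0,0,0,0,0,0]
  ]
}}

```text
clock: 34.55
eef_pos: [535.5, 44.4, 39.2]
tcp_rot: [3.101, 1.57, -3.048]
contact_force: [0.1, -0.2, -1.3]
opening: 0.504
```

{"api": "jog_arm", "payload": {
  "series": [
    [0,0,0,0.1,0,0,0],
    [0,0,0,0,0,0,0.6],
    [0,0,0,0,0,0,0.7],
    [0,0,0,0,0,0,0.85],
    [0,0,0,0,0,0,0.85],
    [0,0,0,-1,0,0,0.85],
    [0,0,0,-3,0,0,0.9],
    [0,0,0,-4,0,0,1],
    [0,0,0,-4,0,0,1],
    [0,0,0,-4,-3,-3,0],
    [0,0,0,-4,-3,-3,0],
    [0,0,0,-4,-3,-3,0],
    [0,0,0,-4,-3,-3,0],
    [0,0,0,0,-4,-2,0],
    [0,0,0,0,-4,0,0],
    [0,0,0,0,0,0,0]
  ]
}}

```text
clock: 36.15
eef_pos: [438.4, -157.0, 297.5]
tcp_rot: [-0.876, 1.567, -0.746]
contact_force: [0.9, 0.4, -0.2]
opening: 0.003
```

```bash
python3 - <<'E'
from look import *
look("12")
p=cv2.imread("pics/top12_raw.png")[:,:,::-1].copy();d=np.load("pics/top12.npy")
for o in jars_depth(p,d,(240,190,310,235)): print(o)
for c in [(518.2,176.7),(527.2,110.7),(536,44.3)]: print(rib(p,c,68))
E
python3 go.py 722 137 320 0.1347
```

```text
(array([589.1, 163.2]), array([587.4, 151.5]), array([36., 37., 34.]), np.int32(82), None, array([250.6, 191.2]))
(array([542.8,  41.8]), array([539. ,  42.9]), array([ 99., 101., 103.]), np.int32(69), np.float64(0.33), array([292.9, 206.6]))
(array([528. , 108.4]), array([529.5, 109.5]), array([ 99., 101., 103.]), np.int32(108), None, array([269.3, 212. ]))
(array([519.6, 173.9]), array([520.4, 172.7]), array([100., 102., 102.]), np.int32(115), np.float64(-0.22), array([246.1, 215.2]))
{'ang_pca': np.float64(0.142), 'ang_mu': np.float64(0.168), 'mu': array([11.5,  2. ]), 'std': array([1.7, 4.9])}
{'ang_pca': np.float64(0.151), 'ang_mu': np.float64(0.097), 'mu': array([12.1,  1.2]), 'std': array([1.8, 4.7])}
{'ang_pca': np.float64(0.07), 'ang_mu': np.float64(0.041), 'mu': array([12. ,  0.5]), 'std': array([1.9, 5.1])}
t 36.25 pos [ 438.1 -153.8  296.5] phi 0.132 tilt [-1.  0.  0.] q6 -0.47 open -0.0 F [0.5 0.  0.1]
 turn wx -0.2 rows 1 | shift before turn [-2.33 25.1  31.96] | after turn [-2.35 25.   32.04]
```

View pics/top12.png

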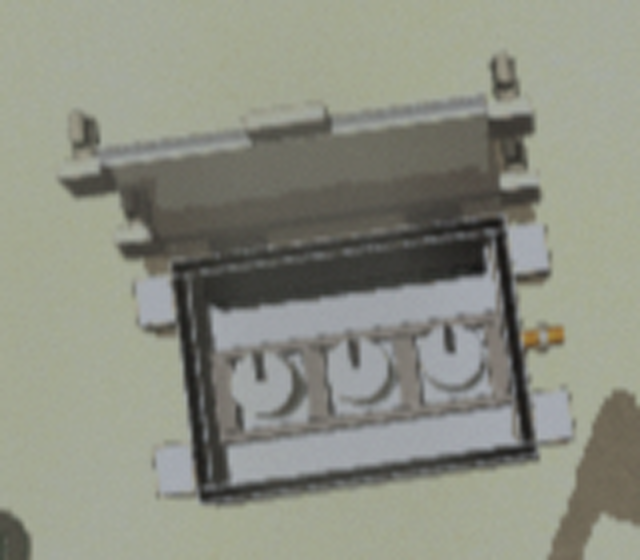

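View pics/scene12.png

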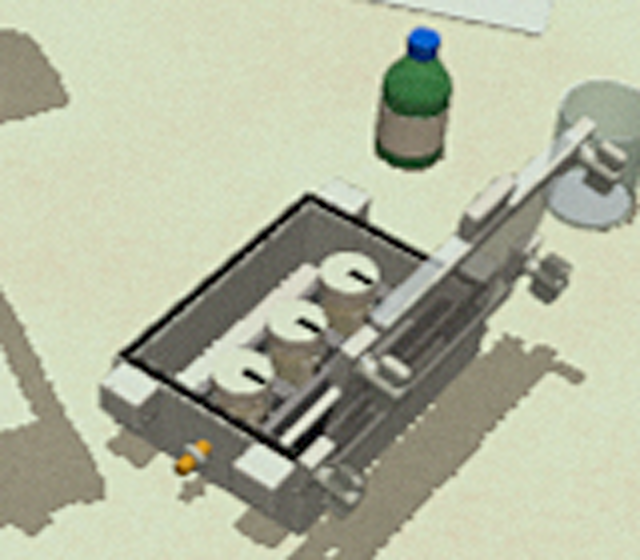

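The top and scene views show all three jars upright in the pockets, ribs toward the reader at 0.15, 0.12 and 0.06 rad against 0.135. Next I'll bring the closed fingers over and behind the cover.

{"api": "jog_arm", "payload": {
  "series": [
    [0,0,0,-2.5,0,0,0],
    [0,0,0,-0.5,2,2.6,0],
    [0,0,0,0,2.5,3.2,0],
    [0,0,0,0,2.5,3.2,0],
    [0,0,0,0,2.5,3.2,0],
    [0,0,0,0,2.5,3.2,0],
    [0,0,0,0,2.5,3.2,0],
    [0,0,0,0,2.5,3.2,0],
    [0,0,0,0,2.5,3.2,0],
    [0,0,0,0,2.5,3.2,0],
    [0,0,0,0,2.5,3.2,0],
    [0,0,0,0,0.5,0.6,0],
    [0,0,0,0,0,0,0],
    [0,0,0,0,0,0,0]
  ]
}}

```text
clock: 37.65
eef_pos: [721.1, 137.4, 325.7]
tcp_rot: [-2.914, 1.569, -2.78]
contact_force: [0.6, -0.0, 0.6]
opening: 0.003
```

```bash
python3 look.py 13; python3 go.py 722 137 245 0.1347
```

```text
t 37.75 pos [721.3 136.5 326.4] phi 0.133 tilt [-1. -0. -0.] q6 0.05 open 0.001 F [-0.1 -0.2  0.4]
 turn wx -0.1 rows 1 | shift before turn [8.14 0.04 0.08] | after turn [8.14 0.04 0.08]
```

View pics/scene13.png

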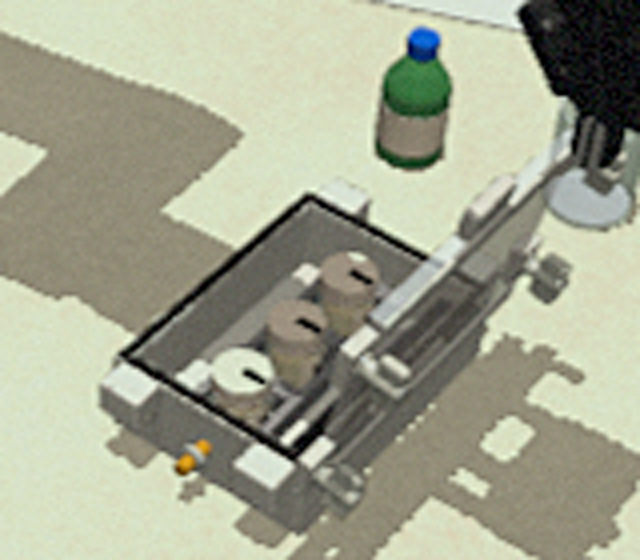

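{"api": "jog_arm", "payload": {
  "series": [
    [0,0,0,4,0,0,0],
    [0,0,0,3.5,0,0,0],
    [0,0,0,0,0,-2.1,0],
    [0,0,0,0,0,-2.1,0],
    [0,0,0,0,0,-2.1,0],
    [0,0,0,0,0,-2.1,0],
    [0,0,0,0,0,0,0],
    [0,0,0,0,0,0,0]
  ]
}}

```text
clock: 38.55
eef_pos: [638.9, 125.3, 251.8]
tcp_rot: [0.009, 1.57, 0.142]
contact_force: [0.8, -0.1, -0.1]
opening: 0.001
```

```bash
python3 look.py 14; python3 go.py 722 137 245 0.1347
```

```text
t 38.65 pos [639.4 125.6 251.1] phi 0.133 tilt [-1.  0.  0.] q6 0.06 open 0.001 F [ 0.8 -0.1  0.1]
 turn wx -0.1 rows 1 | shift before turn [0.61 0.03 8.34] | after turn [0.61 0.02 8.34]
```

View pics/scene14.png

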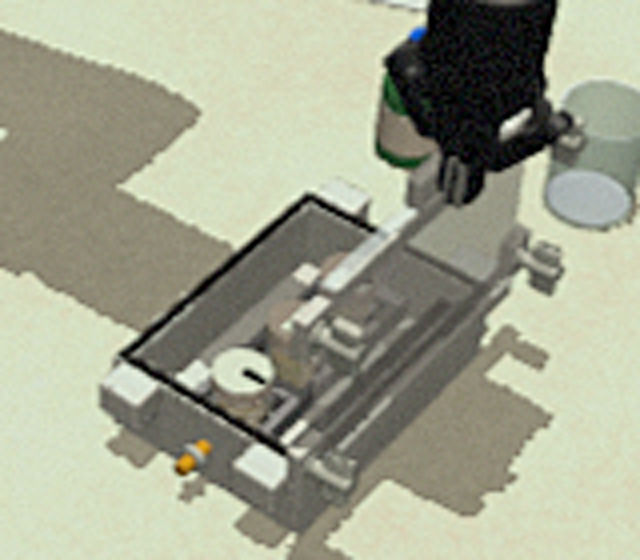

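The cover is moving with the fingertips, and the tips are on it at about (460,185) in the crop. I'll continue along the arc.

{"api": "jog_arm", "payload": {
  "series": [
    [0,0,0,0.27,0,-1.77,0],
    [0,0,0,0.27,0,-1.77,0],
    [0,0,0,0.27,0,-1.77,0],
    [0,0,0,0.7,0,-1.65,0],
    [0,0,0,0.7,0,-1.65,0],
    [0,0,0,1,0,-1.5,0],
    [0,0,0,1,0,-1.5,0],
    [0,0,0,1.3,0,-1.25,0],
    [0,0,0,1.3,0,-1.25,0],
    [0,0,0,1.5,0,-0.97,0],
    [0,0,0,1.5,0,-0.97,0],
    [0,0,0,0,0,0,0],
    [0,0,0,0,0,0,0]
  ]
}}

```text
clock: 39.95
eef_pos: [480.4, 104.6, 152.9]
tcp_rot: [-3.046, 1.57, -2.912]
contact_force: [0.6, 0.1, 0.3]
opening: -0.002
```

```bash
python3 look.py 15; python3 - <<'E'
from h import *
s=r.sense();c=np.array([537.15,111.7]);yaw=.1347;Rm=np.array([[np.cos(yaw),np.sin(yaw)],[-np.sin(yaw),np.cos(yaw)]])
print(Rm@(s['eef_pos'][:2]-c),s['eef_pos'][2],s['contact_force'])
E
```

```text
[-56.50755126   0.61312805] 153.50261005581712 [-0.00758053 -0.64138172  0.78750415]
```

View pics/scene15.png

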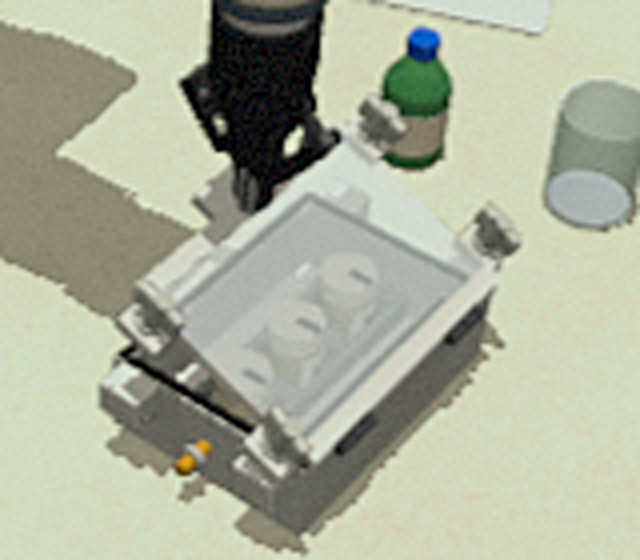

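{"api": "jog_arm", "payload": {
  "series": [
    [0,0,0,1.5,0,-0.7,0],
    [0,0,0,1.5,0,-0.6,0],
    [0,0,0,1.2,0,-0.4,0],
    [0,0,0,1,0,-0.2,0],
    [0,0,0,1,0,-0.1,0],
    [0,0,0,0.6,0,0,0],
    [0,0,0,0,0,0,0],
    [0,0,0,0,0,0,0]
  ]
}}

```text
clock: 40.85
eef_pos: [460.2, 101.9, 84.8]
tcp_rot: [-3.042, 1.571, -2.908]
contact_force: [-0.5, -1.1, 0.7]
opening: 0.002
```

{"api": "jog_arm", "payload": {
  "series": [
    [0,0,0,0.15,0,0,0],
    [0,0,0,0.15,0,0,0],
    [0,0,0,0,0,0,0]
  ]
}}

```text
clock: 41.15
eef_pos: [460.5, 101.9, 83.8]
tcp_rot: [0.031, 1.57, 0.165]
contact_force: [-9.0, -0.6, 31.2]
opening: -0.0
```

{"api": "jog_arm", "payload": {
  "series": [
    [0,0,0,-1,0,0,0],
    [0,0,0,-3,0,0,0],
    [0,0,0,-4,0,0,0],
    [0,0,0,-4,-2,0,1],
    [0,0,0,0,-4.5,0,1],
    [0,0,0,0,-4.5,0,1],
    [0,0,0,0,-4.5,0,1],
    [0,0,0,0,-4.5,0,1],
    [0,0,0,0,-4.5,0,1],
    [0,0,0,0,-4.5,0,1],
    [0,0,0,0,0,0,1],
    [0,0,0,0,0,0,1]
  ]
}}

```text
clock: 42.35
eef_pos: [498.5, -186.3, 201.7]
tcp_rot: [2.245, 1.57, 2.376]
contact_force: [1.3, 0.4, 0.1]
opening: 1.0
```

```bash
cat > wing.py <<'E'
from meas import *
c=np.array([537.15,111.7]);yaw=.1347;ex=np.array([np.cos(yaw),np.sin(yaw)]);ey=np.array([-ex[1],ex[0]])
W={k:c+su*60*ex+sv*133*ey for k,su,sv in(("nl",-1,1),("nr",-1,-1),("fl",1,1),("fr",1,-1))}
def wings(d):
    P=cloud("top",d).reshape(-1,3)
    for k,w in W.items():
        m=(np.hypot(P[:,0]-w[0],P[:,1]-w[1])<27)&(P[:,2]>103)&(P[:,2]<128)
        q=P[m]
        if len(q)<8: print(k,w.round(1),"unseen",len(q)); continue
        mu=q[:,:2].mean(0);C=np.cov((q[:,:2]-mu).T);ev,V=np.linalg.eigh(C);v=V[:,1]
        a=np.arctan2(v[1],v[0]); turn=-(a-yaw); turn=(turn+.8)%np.pi-.8
        print(k,"nom",w.round(1),"ctr",mu.round(1),"z",np.median(q[:,2]).round(1),"n",len(q),"turn",turn.round(2),"std",np.sqrt(ev).round(1))
if __name__=="__main__":
    import sys
    from look import look
    look(sys.argv[1]); wings(np.load(f"pics/top{sys.argv[1]}.npy"))
E
python3 wing.py 16; python3 - <<'E'
from wing import *
P=cloud("top",np.load("pics/top16.npy")).reshape(-1,3)
u=(P[:,:2]-c)@ex;v=(P[:,:2]-c)@ey
for a in(-190+87,-150+87,0,70):
    k=(abs(u-a)<6)&(abs(v)<(20 if a<-90 else 90)); print(a,np.median(P[k][:,2]))
E
```

```text
nl nom [459.8 235.4] ctr [459.  234.2] z 116.5 n 73 turn -0.01 std [ 3.5 10.8]
nr nom [495.6 -28.2] ctr [495.3 -27.4] z 118.2 n 56 turn 0.02 std [ 3.4 10.5]
fl nom [578.7 251.6] ctr [577.5 250.6] z 116.5 n 73 turn 0.1 std [ 3.7 10.6]
fr nom [614.5 -12. ] ctr [613.4 -11.7] z 117.2 n 62 turn 0.18 std [ 3.5 10.8]
-103 85.19131017434438
-63 85.24855053660713
0 85.85121212232048
70 86.95855249583201
```

View pics/top16.png

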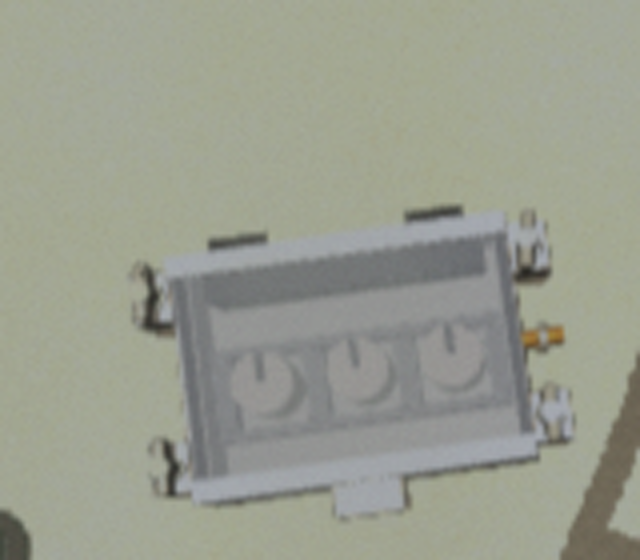

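View pics/scene16.png

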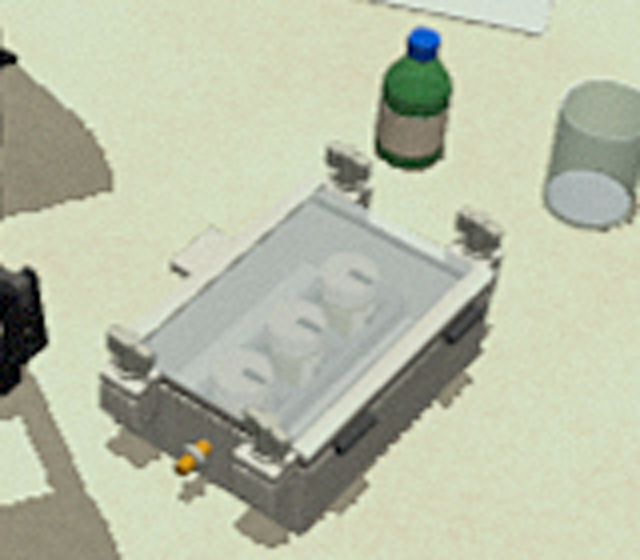

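The cover is shut, with its face at about 85 mm throughout. The wing turns read roughly 0, 0, 0.1 and 0.18. My order is nr, fl, nl, fr. I'll turn the jaws across the wing and go to nr.

{"api": "jog_arm", "payload": {
  "series": [
    [-8.1,0,0,0,0,0,1],
    [-8.1,0,0,0,0,0,1],
    [-8.1,0,0,0,0,0,1],
    [-8.1,0,0,0,0,0,1],
    [-8.1,0,0,0,0,0,1],
    [-8.1,0,0,0,0,0,1],
    [-8.1,0,0,0,0,0,1],
    [-8.1,0,0,0,0,0,1],
    [-8.1,0,0,0,0,0,1],
    [-8.1,0,0,0,0,0,1],
    [-8.1,0,0,0,0,0,1],
    [0,0,0,0,0,2,1],
    [0,0,0,0,0,4,1],
    [0,0,0,0,0,4,1],
    [0,0,0,0,0,4,1],
    [0,0,0,0,0,1,1],
    [0,0,0,0,0,0,1],
    [0,0,0,0,0,0,1]
  ]
}}

```text
clock: 44.25
eef_pos: [481.2, -36.4, 202.1]
tcp_rot: [-2.44, 1.57, -0.749]
contact_force: [0.0, -1.1, 1.0]
opening: 0.999
```

```bash
python3 go.py 495.6 -28 130 1.69
```

```text
t 44.25 pos [481.2 -36.4 202.1] phi 1.691 tilt [-1. -0. -0.] q6 -1.77 open 0.999 F [ 0.  -1.1  1. ]
 turn wx 0.0 rows 1 | shift before turn [ 7.21 -1.53  0.67] | after turn [ 7.21 -1.53  0.67]
```

{"api": "jog_arm", "payload": {
  "series": [
    [0,0,0,2,-1.5,0.65,1],
    [0,0,0,3,0,0,1],
    [0,0,0,2.2,0,0,1],
    [0,0,0,0,0,0,1],
    [0,0,0,0,0,0,1]
  ]
}}

```text
clock: 44.75
eef_pos: [495.3, -29.2, 130.0]
tcp_rot: [1.591, 1.57, -3.004]
contact_force: [0.3, -0.1, 0.2]
opening: 1.001
```

```bash
python3 go.py 495.6 -28 91 1.69; python3 look.py 17
```

```text
t 44.75 pos [495.3 -29.2 130. ] phi 1.688 tilt [-1.     0.001 -0.   ] q6 -1.75 open 1.001 F [ 0.3 -0.1  0.2]
 turn wx -0.1 rows 1 | shift before turn [ 3.9  -0.04  0.12] | after turn [ 3.9  -0.04  0.12]
```

View pics/scene17.png

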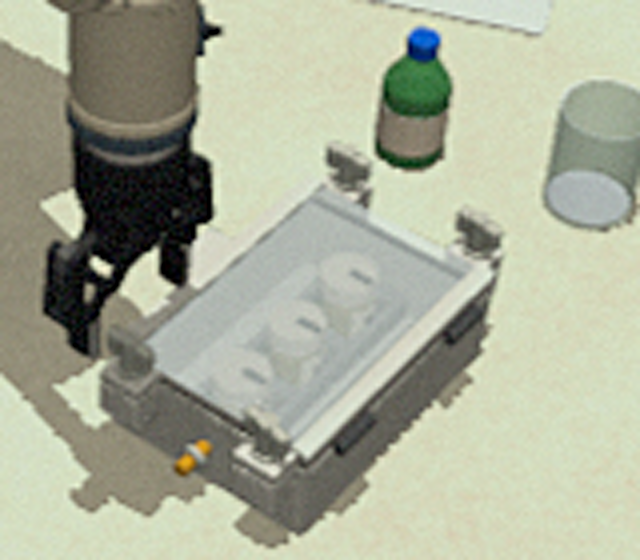

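{"api": "jog_arm", "payload": {
  "series": [
    [0,0,0,2,0,0.1,1],
    [0,0,0,1.8,0,0,1],
    [0,0,0,0,0,0,0.4],
    [0,0,0,0,0,0,0],
    [0,0,0,0,0,0,0],
    [0,0,0,0,0,0,0],
    [0,0,0,0,0,0,0],
    [0,0,0,0,0,0,0],
    [0,0,0,0,0,0,0],
    [0,0,0,0,0,0,0],
    [0,0,0,0,0,0,0],
    [0,0,0,0,0,0,0]
  ],
  "force": 30
}}

```text
clock: 46.05
eef_pos: [495.3, -25.4, 92.9]
tcp_rot: [-0.284, 1.568, 1.404]
contact_force: [-2.3, 13.5, 9.7]
opening: 0.106
```

{"api": "jog_arm", "payload": {
  "series": [
    [0,0,0,0,0,0.25,0],
    [0,0,0,0,0,0,0]
  ]
}}

```text
clock: 46.25
eef_pos: [495.3, -25.0, 93.0]
tcp_rot: [-2.146, 1.569, -0.456]
contact_force: [-2.9, -1.4, 9.4]
opening: 0.107
```

```bash
python3 go.py 495.6 -28 91 1.69;python3 -c "
from rig import r; print(r.sense()['wrist_torque'])"
```

```text
t 46.25 pos [495.3 -25.   93. ] phi 1.69 tilt [-1.    -0.001 -0.001] q6 -1.74 open 0.107 F [-2.9 -1.4  9.4]
 turn wx -0.0 rows 1 | shift before turn [ 0.2   0.01 -0.3 ] | after turn [ 0.2   0.01 -0.3 ]
[-0.24253995  0.49331252  0.02993768]
```

{"api": "jog_arm", "payload": {
  "series": [
    [4,0,0,0,0,0,0],
    [8,0,0,0,0,0,0],
    [8,0,0,0,0,0,0],
    [8,0,0,0,0,0,0],
    [8,0,0,0,0,0,0],
    [8,0,0,0,0,0,0],
    [8,0,0,0,0,0,0],
    [4,0,0,0,0,0,0],
    [0,0,0,0,0,0,0]
  ]
}}

```text
clock: 47.15
eef_pos: [494.5, -27.2, 93.0]
tcp_rot: [-2.408, 1.567, -1.697]
contact_force: [-6.0, -16.2, 12.5]
opening: 0.109
```

```bash
python3 go.py 495.6 -28 91 0.7;python3 -c "
from rig import r; print(r.sense()['wrist_torque'])"
```

```text
t 47.15 pos [494.5 -27.2  93. ] phi 0.711 tilt [-1.    -0.002 -0.003] q6 -0.76 open 0.109 F [ -6.  -16.2  12.5]
 turn wx 0.6 rows 1 | shift before turn [ 0.2  -0.14  0.03] | after turn [ 0.2  -0.14  0.03]
[-2.66695611  1.06261843 -0.04469   ]
```

{"api": "jog_arm", "payload": {
  "series": [
    [0,0,0,0,0,0,0.4],
    [0,0,0,0,0,0,0.8],
    [0,0,0,0,0,0,1],
    [0,0,0,0,0,0,1],
    [0,0,0,-2,0,0,1],
    [0,0,0,-4,0,0,1],
    [0,0,0,-4,0,0,1],
    [-8,0,0,0,0,0,1],
    [-8,0,0,0,0,0,1],
    [-8,0,0,0,0,0,1],
    [-8,0,0,0,0,0,1],
    [-8,0,0,0,0,0,1],
    [-8,0,0,0,0,0,1],
    [-3,0,0,0,0,0,1],
    [0,0,0,0,0,0,1]
  ]
}}

```text
clock: 48.65
eef_pos: [494.6, -24.8, 191.7]
tcp_rot: [1.366, 1.57, 2.969]
contact_force: [0.3, 0.4, 1.9]
opening: 1.002
```

```bash
python3 wing.py 18; python3 go.py 578.5 252 130 1.62
```

```text
nl nom [459.8 235.4] ctr [459.5 234.6] z 116.7 n 70 turn 0.01 std [ 3.5 10.7]
nr [495.6 -28.2] unseen 0
fl nom [578.7 251.6] ctr [577.5 250.6] z 116.2 n 73 turn 0.12 std [ 3.7 10.5]
fr nom [614.5 -12. ] ctr [623.3 -12. ] z 117.6 n 28 turn 0.27 std [3.2 5.6]
t 48.75 pos [494.7 -24.8 191.8] phi 1.6 tilt [-1.  0.  0.] q6 -1.65 open 1.003 F [ 1.3  0.1 -0. ]
 turn wx -1.1 rows 1 | shift before turn [ 6.17 -9.19 27.43] | after turn [ 6.18 -9.73 27.24]
```

View pics/scene18.png

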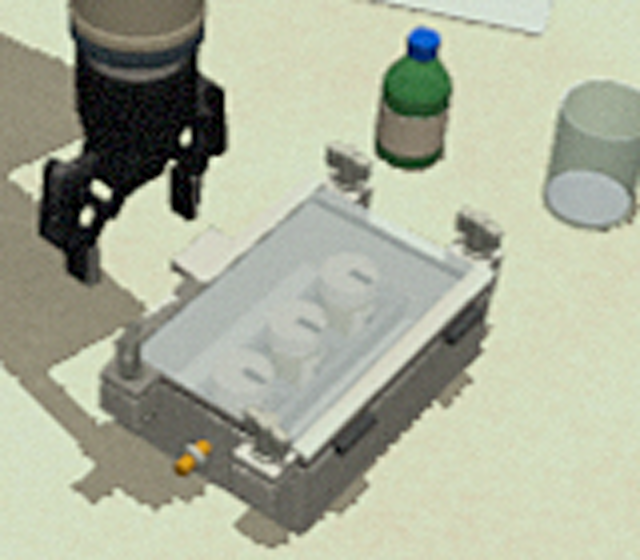

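nr has turned, and its wing at (130,350) is now diagonal. Next is fl, diagonally opposite.

{"api": "jog_arm", "payload": {
  "series": [
    [0.8,0,0,0,-0.7,2,1],
    [0,0,0,0,-1.35,4,1],
    [0,0,0,0,-1.35,4,1],
    [0,0,0,0,-1.35,4,1],
    [0,0,0,0,-1.35,4,1],
    [0,0,0,0,-1.35,4,1],
    [0,0,0,0,-1.35,4,1],
    [0,0,0,1,-0.3,1.4,1],
    [0,0,0,3,0,0,1],
    [0,0,0,2,0,0,1],
    [0,0,0,0,0,0,1],
    [0,0,0,0,0,0,1],
    [0,0,0,0,0,0,1]
  ]
}}

```text
clock: 50.05
eef_pos: [581.6, 250.6, 133.1]
tcp_rot: [-1.194, 1.569, 0.393]
contact_force: [-0.4, 0.2, 0.7]
opening: 1.0
```

```bash
python3 go.py 578 251.3 92 1.585; python3 look.py 19
```

```text
t 50.05 pos [581.6 250.6 133.1] phi 1.587 tilt [-1.    -0.001  0.001] q6 -1.18 open 1.0 F [-0.4  0.2  0.7]
 turn wx 0.1 rows 1 | shift before turn [4.11 0.36 0.07] | after turn [4.11 0.36 0.07]
```

View pics/scene19.png

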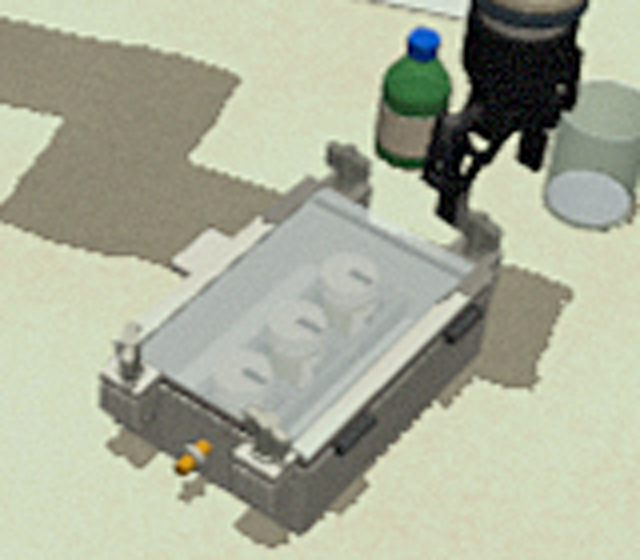

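{"api": "jog_arm", "payload": {
  "series": [
    [0,0,0,2,0.35,0.05,1],
    [0,0,0,2.05,0,0,1],
    [0,0,0,0,0,0,0.4],
    [0,0,0,0,0,0,0],
    [0,0,0,0,0,0,0],
    [0,0,0,0,0,0,0],
    [0,0,0,0,0,0,0],
    [0,0,0,0,0,0,0],
    [0,0,0,0,0,0,0],
    [0,0,0,0,0,0,0],
    [0,0,0,0,0,0,0]
  ]
}}

```text
clock: 51.25
eef_pos: [578.1, 254.0, 92.7]
tcp_rot: [-0.49, 1.566, 1.097]
contact_force: [-2.9, 12.0, 0.9]
opening: 0.117
```

```bash
python3 go.py 578 251.3 92 1.585
```

```text
t 51.25 pos [578.1 254.   92.7] phi 1.587 tilt [-1.    -0.002  0.004] q6 -1.18 open 0.117 F [-2.9 12.   0.9]
 turn wx 0.1 rows 1 | shift before turn [ 0.07  0.02 -0.27] | after turn [ 0.07  0.01 -0.27]
```

{"api": "jog_arm", "payload": {
  "series": [
    [4,0,0,0,0,0,0],
    [8,0,0,0,0,0,0],
    [8,0,0,0,0,0,0],
    [8,0,0,0,0,0,0],
    [8,0,0,0,0,0,0],
    [8,0,0,0,0,0,0],
    [6,0,0,0,0,0,0],
    [0,0,0,0,0,0,0],
    [0,0,0,0,0,0,0]
  ]
}}

```text
clock: 52.15
eef_pos: [577.4, 252.4, 92.6]
tcp_rot: [0.588, 1.569, 1.303]
contact_force: [-3.3, 5.5, 5.5]
opening: 0.113
```

```bash
python3 go.py 578 251.3 92 0.7
```

```text
t 52.15 pos [577.4 252.4  92.6] phi 0.714 tilt [-1.     0.001  0.002] q6 -0.31 open 0.113 F [-3.3  5.5  5.5]
 turn wx 0.8 rows 1 | shift before turn [ 0.06 -0.13 -0.03] | after turn [ 0.06 -0.13 -0.03]
```

fl is at about 0.99. I'll release, raise, and go to nl.

{"api": "jog_arm", "payload": {
  "series": [
    [0,0,0,0,0,0,0.4],
    [0,0,0,0,0,0,0.8],
    [0,0,0,0,0,0,1],
    [0,0,0,0,0,0,1],
    [0,0,0,-2,0,0,1],
    [0,0,0,-3,0,0,1],
    [0,0,0,-2,0,0,1],
    [-8,0,0,0,0,0,1],
    [-8,0,0,0,0,0,1],
    [-8,0,0,0,0,0,1],
    [-8,0,0,0,0,0,1],
    [-8,0,0,0,0,0,1],
    [-8,0,0,0,0,0,1],
    [-8.4,0,0,0,0,0,1],
    [0,0,0,0,0,0,1]
  ]
}}

```text
clock: 53.65
eef_pos: [577.4, 251.0, 161.3]
tcp_rot: [2.398, 1.571, -2.183]
contact_force: [-0.7, -0.9, -0.6]
opening: 0.999
```

```bash
python3 wing.py 20; python3 go.py 459.6 235.2 130 1.695
```

```text
nl nom [459.8 235.4] ctr [460.9 230.8] z 108.0 n 16 turn -0.01 std [ 1.4 11.4]
nr nom [495.6 -28.2] ctr [495.  -27.3] z 117.9 n 58 turn 1.0 std [ 3.3 10.6]
fl nom [578.7 251.6] ctr [577.9 249.3] z 116.8 n 52 turn 1.01 std [3.7 7.9]
fr nom [614.5 -12. ] ctr [613.5 -11.7] z 117.9 n 62 turn 0.18 std [ 3.5 10.8]
t 53.75 pos [577.4 251.  161.3] phi 1.695 tilt [-1.  0. -0.] q6 -1.29 open 0.998 F [ 0.2 -0.3 -0.8]
 turn wx -0.0 rows 1 | shift before turn [ 3.13 11.88 -0.11] | after turn [ 3.13 11.88 -0.11]
```

Both measure 1.0. On to nl.

{"api": "jog_arm", "payload": {
  "series": [
    [0,0,0,0,2.5,0,1],
    [0,0,0,0,4,-0.05,1],
    [0,0,0,0,4,-0.05,1],
    [0,0,0,1,1.4,0,1],
    [0,0,0,2,0,0,1],
    [0,0,0,0,0,0,1],
    [0,0,0,0,0,0,1],
    [0,0,0,0,0,0,1]
  ]
}}

```text
clock: 54.55
eef_pos: [460.3, 235.2, 132.1]
tcp_rot: [-1.253, 1.57, 0.445]
contact_force: [-0.7, 0.9, -0.4]
opening: 0.999
```

```bash
python3 go.py 459.6 235.2 92 1.695; python3 look.py 21
```

```text
t 54.55 pos [460.3 235.2 132.1] phi 1.698 tilt [-1.    -0.001  0.   ] q6 -1.23 open 0.999 F [-0.7  0.9 -0.4]
 turn wx 0.2 rows 1 | shift before turn [4.01 0.08 0.01] | after turn [4.01 0.07 0.01]
```

View pics/scene21.png

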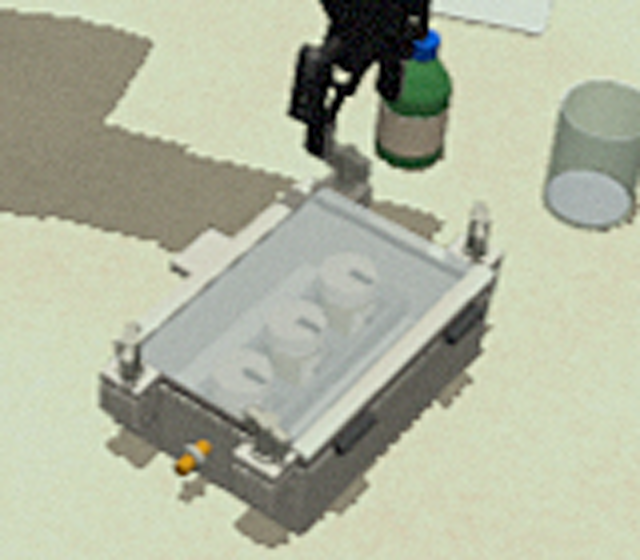

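{"api": "jog_arm", "payload": {
  "series": [
    [0,0,0,2,0.07,0,1],
    [0,0,0,2,0,0,1],
    [0,0,0,0,0,0,0.4],
    [0,0,0,0,0,0,0],
    [0,0,0,0,0,0,0],
    [0,0,0,0,0,0,0],
    [0,0,0,0,0,0,0],
    [0,0,0,0,0,0,0],
    [0,0,0,0,0,0,0],
    [0,0,0,0,0,0,0],
    [4,0,0,0,0,0,0],
    [8,0,0,0,0,0,0],
    [8,0,0,0,0,0,0],
    [8,0,0,0,0,0,0],
    [8,0,0,0,0,0,0],
    [8,0,0,0,0,0,0],
    [8,0,0,0,0,0,0],
    [4.5,0,0,0,0,0,0],
    [0,0,0,0,0,0,0],
    [0,0,0,0,0,0,0]
  ]
}}

```text
clock: 56.65
eef_pos: [458.5, 236.3, 92.4]
tcp_rot: [0.895, 1.568, 1.607]
contact_force: [-6.7, 7.6, 5.5]
opening: 0.114
```

```bash
python3 go.py 459.6 235.2 92 0.7
```

```text
t 56.65 pos [458.5 236.3  92.4] phi 0.712 tilt [-1.     0.002  0.002] q6 -0.24 open 0.114 F [-6.7  7.6  5.5]
 turn wx 0.7 rows 1 | shift before turn [ 0.04 -0.15  0.02] | after turn [ 0.04 -0.15  0.02]
```

nl is at about 0.99. I'll release, raise and turn, then cross to fr at (614,-12), which starts at 0.18.

{"api": "jog_arm", "payload": {
  "series": [
    [0,0,0,0,0,0,0.4],
    [0,0,0,0,0,0,0.8],
    [0,0,0,0,0,0,1],
    [0,0,0,0,0,0,1],
    [0,0,0,-2,0,0,1],
    [0,0,0,-3,0,0,1],
    [0,0,0,-2,0,0,1],
    [-8,0,0,0,0,0,1],
    [-8,0,0,0,0,0,1],
    [-8,0,0,0,0,0,1],
    [-8,0,0,0,0,0,1],
    [-8,0,0,0,0,0,1],
    [-6.5,0,0,0,0,0,1],
    [0,0,0,0,0,0,1]
  ]
}}

```text
clock: 58.05
eef_pos: [458.8, 234.6, 161.3]
tcp_rot: [2.626, 1.571, -2.131]
contact_force: [0.3, 0.9, -0.0]
opening: 1.001
```

```bash
python3 go.py 614 -12 130 1.525
```

```text
t 58.05 pos [458.8 234.6 161.3] phi 1.526 tilt [-1.  0. -0.] q6 -1.06 open 1.001 F [ 0.3  0.9 -0. ]
 turn wx 0.1 rows 1 | shift before turn [  3.13 -16.6  -23.95] | after turn [  3.13 -16.63 -23.93]
```

{"api": "jog_arm", "payload": {
  "series": [
    [0,0,0,0,-1.2,-1.8,1],
    [0,0,0,0,-2.6,-3.7,1],
    [0,0,0,0,-2.6,-3.7,1],
    [0,0,0,0,-2.6,-3.7,1],
    [0,0,0,0,-2.6,-3.7,1],
    [0,0,0,0,-2.6,-3.7,1],
    [0,0,0,0,-2.4,-3.65,1],
    [0,0,0,1,0,0,1],
    [0,0,0,2,0,0,1],
    [0,0,0,0,0,0,1],
    [0,0,0,0,0,0,1],
    [0,0,0,0,0,0,1]
  ]
}}

```text
clock: 59.25
eef_pos: [613.8, -11.5, 132.1]
tcp_rot: [-1.519, 1.57, 0.005]
contact_force: [0.4, -0.2, 0.3]
opening: 1.002
```

```bash
python3 go.py 614 -12 92 1.525; python3 look.py 22
```

```text
t 59.25 pos [613.8 -11.5 132.1] phi 1.525 tilt [-1.    -0.001  0.   ] q6 -1.55 open 1.002 F [ 0.4 -0.2  0.3]
 turn wx -0.0 rows 1 | shift before turn [ 4.01 -0.02 -0.05] | after turn [ 4.01 -0.02 -0.05]
```

View pics/scene22.png

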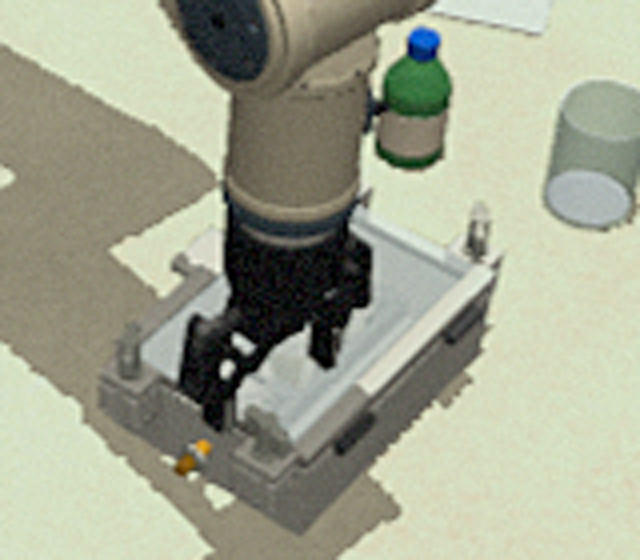

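The fingers straddle the fr wing, which is at (265,430).

{"api": "jog_arm", "payload": {
  "series": [
    [0,0,0,2,0,0,1],
    [0,0,0,2,0,0,1],
    [0,0,0,0,0,0,0.4],
    [0,0,0,0,0,0,0],
    [0,0,0,0,0,0,0],
    [0,0,0,0,0,0,0],
    [0,0,0,0,0,0,0],
    [0,0,0,0,0,0,0],
    [0,0,0,0,0,0,0],
    [0,0,0,0,0,0,0],
    [4,0,0,0,0,0,0],
    [8,0,0,0,0,0,0],
    [8,0,0,0,0,0,0],
    [8,0,0,0,0,0,0],
    [8,0,0,0,0,0,0],
    [8,0,0,0,0,0,0],
    [3,0,0,0,0,0,0],
    [0,0,0,0,0,0,0],
    [0,0,0,0,0,0,0]
  ]
}}

```text
clock: 61.25
eef_pos: [613.5, -11.6, 92.4]
tcp_rot: [0.995, 1.57, 1.699]
contact_force: [-2.4, 3.0, 6.4]
opening: 0.115
```

```bash
python3 go.py 614 -12 92 0.7
```

```text
t 61.25 pos [613.5 -11.6  92.4] phi 0.704 tilt [-1.     0.001  0.   ] q6 -0.73 open 0.115 F [-2.4  3.   6.4]
 turn wx 0.2 rows 1 | shift before turn [ 0.04 -0.07  0.01] | after turn [ 0.04 -0.07  0.01]
```

```bash
python3 wing.py 23
```

```text
nl nom [459.8 235.4] ctr [459.8 234.4] z 116.7 n 68 turn 1.02 std [ 3.5 11.2]
nr [495.6 -28.2] unseen 0
fl nom [578.7 251.6] ctr [577.9 250.8] z 116.4 n 74 turn 0.99 std [ 3.6 11. ]
fr [614.5 -12. ] unseen 0
```

View pics/top23.png

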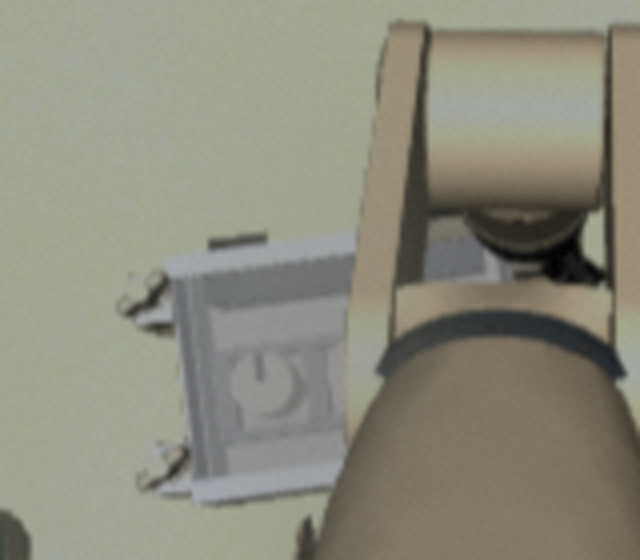

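nl and fl measure 1.02 and 0.99, nr measured 1.0, and fr is held at 1.0, so the first round is done. For round two I'll carry on from fr: fr, nl, nr, fl.

{"api": "jog_arm", "payload": {
  "series": [
    [4,0,0,0,0,0,0],
    [8,0,0,0,0,0,0],
    [8,0,0,0,0,0,0],
    [8,0,0,0,0,0,0],
    [8,0,0,0,0,0,0],
    [8,0,0,0,0,0,0],
    [8,0,0,0,0,0,0],
    [3,0,0,0,0,0,0],
    [0,0,0,0,0,0,0],
    [0,0,0,0,0,0,0]
  ]
}}

```text
clock: 62.35
eef_pos: [611.1, -12.1, 92.2]
tcp_rot: [-2.889, 1.566, 3.139]
contact_force: [-11.6, -0.5, 14.2]
opening: 0.119
```

```bash
python3 go.py 614 -12 92 -0.25; python3 -c "
from rig import r; print(r.sense()['wrist_torque'])"
```

```text
t 62.35 pos [611.1 -12.1  92.2] phi -0.255 tilt [-1.    -0.001 -0.005] q6 0.23 open 0.119 F [-11.6  -0.5  14.2]
 turn wx -0.3 rows 1 | shift before turn [0.02 0.08 0.28] | after turn [0.02 0.08 0.28]
[0.045023   1.98951424 0.06725347]
```

{"api": "jog_arm", "payload": {
  "series": [
    [0,0,0,0,0,0,0.4],
    [0,0,0,0,0,0,0.8],
    [0,0,0,0,0,0,1],
    [0,0,0,0,0,0,1],
    [0,0,0,-2,0,0,1],
    [0,0,0,-3,0,0,1],
    [0,0,0,-2,0,0,1],
    [-8,0,0,0,0,0,1],
    [-8,0,0,0,0,0,1],
    [-8,0,0,0,0,0,1],
    [-8,0,0,0,0,0,1],
    [-8,0,0,0,0,0,1],
    [-8,0,0,0,0,0,1],
    [-6.5,0,0,0,0,0,1],
    [0,0,0,0,0,0,1]
  ]
}}

```text
clock: 63.85
eef_pos: [613.7, -12.1, 161.3]
tcp_rot: [-0.562, 1.571, 0.135]
contact_force: [0.1, 0.5, 0.1]
opening: 0.997
```

```bash
python3 go.py 459.6 235.2 160 0.7
```

```text
t 63.85 pos [613.7 -12.1 161.3] phi 0.697 tilt [-1. -0.  0.] q6 -0.72 open 0.997 F [0.1 0.5 0.1]
 turn wx -0.1 rows 1 | shift before turn [ 0.13 28.85  4.07] | after turn [ 0.13 28.84  4.14]
```

{"api": "jog_arm", "payload": {
  "series": [
    [0,0,0,0,2,0.3,1],
    [0,0,0,0,4,0.6,1],
    [0,0,0,0,4,0.6,1],
    [0,0,0,0,4,0.6,1],
    [0,0,0,0,4,0.6,1],
    [0,0,0,0,4,0.6,1],
    [0,0,0,0,4,0.5,1],
    [0,0,0,0,2.85,0.3,1],
    [0,0,0,1.5,0,0,1],
    [0,0,0,1.5,0,0,1],
    [0,0,0,0,0,0,1],
    [0,0,0,0,0,0,1],
    [0,0,0,0,0,0,1]
  ]
}}

```text
clock: 65.15
eef_pos: [460.4, 235.8, 132.1]
tcp_rot: [-0.115, 1.57, 0.58]
contact_force: [-0.7, -0.1, -1.1]
opening: 1.003
```

```bash
python3 go.py 459.6 235.2 92 0.69; python3 look.py 24
```

```text
t 65.15 pos [460.4 235.8 132.1] phi 0.695 tilt [-1.    -0.     0.001] q6 -0.22 open 1.003 F [-0.7 -0.1 -1.1]
 turn wx 0.3 rows 1 | shift before turn [ 4.   0.  -0.1] | after turn [ 4.01  0.   -0.1 ]
```

View pics/scene24.png

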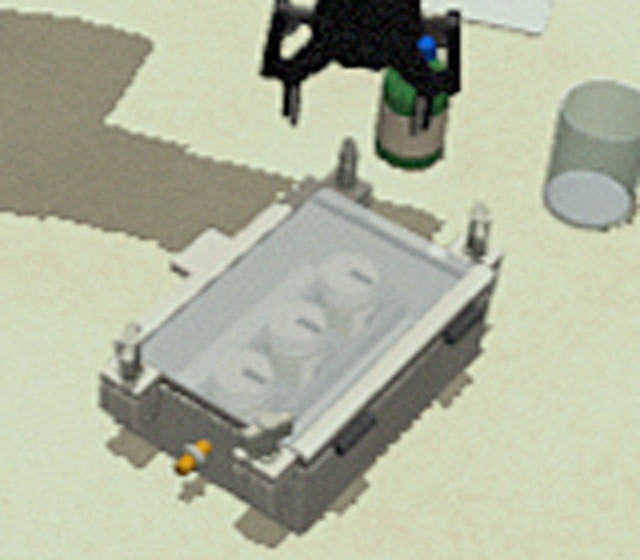

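fr is now across, and the fingers straddle the nl wing at (347,165).

{"api": "jog_arm", "payload": {
  "series": [
    [0,0,0,2,0,-0.08,1],
    [0,0,0,2,0,0,1],
    [0,0,0,0,0,0,0.4],
    [0,0,0,0,0,0,0],
    [0,0,0,0,0,0,0],
    [0,0,0,0,0,0,0],
    [0,0,0,0,0,0,0],
    [0,0,0,0,0,0,0],
    [0,0,0,0,0,0,0],
    [0,0,0,0,0,0,0],
    [4,0,0,0,0,0,0],
    [8,0,0,0,0,0,0],
    [8,0,0,0,0,0,0],
    [8,0,0,0,0,0,0],
    [8,0,0,0,0,0,0],
    [8,0,0,0,0,0,0],
    [8,0,0,0,0,0,0],
    [2.5,0,0,0,0,0,0],
    [0,0,0,0,0,0,0],
    [0,0,0,0,0,0,0]
  ]
}}

```text
clock: 67.25
eef_pos: [456.2, 234.2, 91.8]
tcp_rot: [-2.579, 1.564, -2.834]
contact_force: [-13.7, -3.0, 18.2]
opening: 0.114
```

```bash
python3 go.py 459.6 235.2 92 -0.25
```

```text
t 67.25 pos [456.2 234.2  91.8] phi -0.256 tilt [-1.    -0.003 -0.006] q6 0.73 open 0.114 F [-13.7  -3.   18.2]
 turn wx -0.3 rows 1 | shift before turn [-0.02  0.18  0.3 ] | after turn [-0.02  0.18  0.31]
```

{"api": "jog_arm", "payload": {
  "series": [
    [0,0,0,0,0,0,0.4],
    [0,0,0,0,0,0,0.8],
    [0,0,0,0,0,0,1],
    [0,0,0,0,0,0,1],
    [0,0,0,-2,0,0,1],
    [0,0,0,-3,0,0,1],
    [0,0,0,-2,0,0,1],
    [-8,0,0,0,0,0,1],
    [-8,0,0,0,0,0,1],
    [-8,0,0,0,0,0,1],
    [-8,0,0,0,0,0,1],
    [-8,0,0,0,0,0,1],
    [-8,0,0,0,0,0,1],
    [-6.5,0,0,0,0,0,1],
    [0,0,0,0,0,0,1]
  ]
}}

```text
clock: 68.75
eef_pos: [459.6, 235.1, 161.3]
tcp_rot: [0.457, 1.571, 1.154]
contact_force: [0.8, 0.2, -0.1]
opening: 0.997
```

```bash
python3 go.py 495.6 -28 160 0.7
```

```text
t 68.75 pos [459.6 235.1 161.3] phi 0.697 tilt [-1.  0.  0.] q6 -0.23 open 0.997 F [ 0.8  0.2 -0.1]
 turn wx -0.2 rows 1 | shift before turn [  0.13 -22.48 -14.14] | after turn [  0.13 -22.44 -14.2 ]
```

{"api": "jog_arm", "payload": {
  "series": [
    [0,0,0,0,-1.7,-1.1,1],
    [0,0,0,0,-3.5,-2.2,1],
    [0,0,0,0,-3.5,-2.2,1],
    [0,0,0,0,-3.5,-2.2,1],
    [0,0,0,0,-3.5,-2.2,1],
    [0,0,0,0,-3.5,-2.2,1],
    [0,0,0,0,-3.3,-2.1,1],
    [0,0,0,1.5,0,0,1],
    [0,0,0,1.5,0,0,1],
    [0,0,0,0,0,0,1],
    [0,0,0,0,0,0,1],
    [0,0,0,0,0,0,1]
  ]
}}

```text
clock: 69.95
eef_pos: [495.3, -28.4, 132.0]
tcp_rot: [-0.738, 1.57, -0.043]
contact_force: [0.7, 0.7, -0.3]
opening: 1.001
```

```bash
python3 go.py 495.6 -28 92 0.7; python3 wing.py 25
```

```text
t 69.95 pos [495.3 -28.4 132. ] phi 0.695 tilt [-1.    -0.001  0.001] q6 -0.76 open 1.001 F [ 0.7  0.7 -0.3]
 turn wx -0.3 rows 1 | shift before turn [4.   0.01 0.05] | after turn [4.   0.01 0.05]
nl nom [459.8 235.4] ctr [459.8 235. ] z 116.7 n 61 turn 1.94 std [ 3.3 11. ]
nr [495.6 -28.2] unseen 0
fl nom [578.7 251.6] ctr [578.3 250.5] z 117.0 n 70 turn 1.01 std [ 3.6 10.8]
fr nom [614.5 -12. ] ctr [613.3 -11.9] z 117.1 n 66 turn 1.95 std [ 3.6 10.6]
```

View pics/scene25.png

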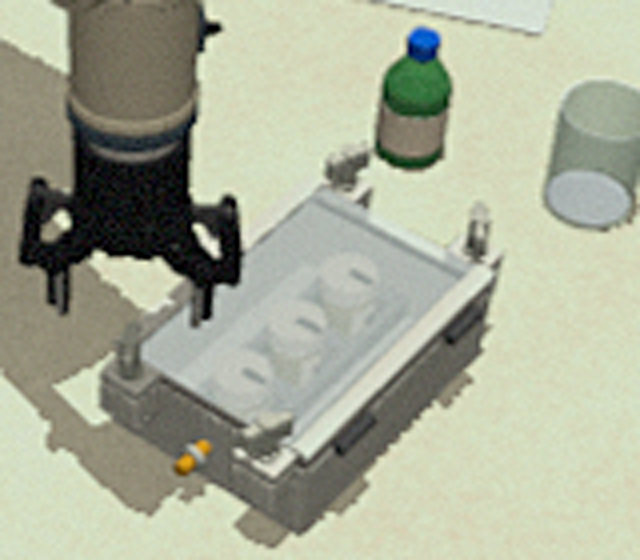

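nl measures 1.94 and fr 1.95. nr is next, with its wing straddled at (130,350).

{"api": "jog_arm", "payload": {
  "series": [
    [0,0,0,2,0,0.05,1],
    [0,0,0,2,0,0,1],
    [0,0,0,0,0,0,0.4],
    [0,0,0,0,0,0,0],
    [0,0,0,0,0,0,0],
    [0,0,0,0,0,0,0],
    [0,0,0,0,0,0,0],
    [0,0,0,0,0,0,0],
    [0,0,0,0,0,0,0],
    [0,0,0,0,0,0,0],
    [4,0,0,0,0,0,0],
    [8,0,0,0,0,0,0],
    [8,0,0,0,0,0,0],
    [8,0,0,0,0,0,0],
    [8,0,0,0,0,0,0],
    [8,0,0,0,0,0,0],
    [8,0,0,0,0,0,0],
    [2.5,0,0,0,0,0,0],
    [0,0,0,0,0,0,0],
    [0,0,0,0,0,0,0]
  ]
}}

```text
clock: 72.05
eef_pos: [491.8, -29.2, 91.8]
tcp_rot: [-2.667, 1.564, -2.921]
contact_force: [-13.9, -7.0, 17.8]
opening: 0.117
```

{"api": "jog_arm", "payload": {
  "series": [
    [0,0,0,0,0,0,0.4],
    [0,0,0,0,0,0,0.8],
    [0,0,0,0,0,0,1],
    [0,0,0,0,0,0,1],
    [0,0,0,-2,0,0,1],
    [0,0,0,-3,0,0,1],
    [0,0,0,-2,0,0,1],
    [-8,0,0,0,0,0,1],
    [-8,0,0,0,0,0,1],
    [-8,0,0,0,0,0,1],
    [-8,0,0,0,0,0,1],
    [-8,0,0,0,0,0,1],
    [-8,0,0,0,0,0,1],
    [-6.5,0,0,0,0,0,1],
    [0,0,0,0,0,0,1]
  ]
}}

```text
clock: 73.55
eef_pos: [495.2, -28.2, 161.3]
tcp_rot: [-0.372, 1.571, 0.325]
contact_force: [0.1, 0.6, 0.0]
opening: 1.0
```

```bash
python3 go.py 578.4 251.3 160 0.7
```

```text
t 73.55 pos [495.2 -28.2 161.3] phi 0.698 tilt [-1. -0.  0.] q6 -0.76 open 1.0 F [0.1 0.6 0. ]
 turn wx -0.1 rows 1 | shift before turn [ 0.13 16.08 24.33] | after turn [ 0.13 16.02 24.37]
```

{"api": "jog_arm", "payload": {
  "series": [
    [0,0,0,0,1,1.6,1],
    [0,0,0,0,2.2,3.3,1],
    [0,0,0,0,2.2,3.3,1],
    [0,0,0,0,2.2,3.3,1],
    [0,0,0,0,2.2,3.3,1],
    [0,0,0,0,2.2,3.3,1],
    [0,0,0,0,2.2,3.3,1],
    [0,0,0,0,1.9,2.9,1],
    [0,0,0,1.5,0,0,1],
    [0,0,0,1.5,0,0,1],
    [0,0,0,0,0,0,1],
    [0,0,0,0,0,0,1],
    [0,0,0,0,0,0,1]
  ]
}}

```text
clock: 74.85
eef_pos: [578.6, 250.2, 131.8]
tcp_rot: [-0.699, 1.571, -0.004]
contact_force: [0.6, -0.1, -0.1]
opening: 0.997
```

```bash
python3 go.py 578.4 251.3 92 0.7
```

```text
t 74.85 pos [578.6 250.2 131.8] phi 0.694 tilt [-1. -0.  0.] q6 -0.29 open 0.997 F [ 0.6 -0.1 -0.1]
 turn wx -0.3 rows 1 | shift before turn [3.98 0.1  0.05] | after turn [3.98 0.1  0.06]
```

{"api": "jog_arm", "payload": {
  "series": [
    [0,0,0,2,0.1,0.05,1],
    [0,0,0,2,0,0,1],
    [0,0,0,0,0,0,0.4],
    [0,0,0,0,0,0,0],
    [0,0,0,0,0,0,0],
    [0,0,0,0,0,0,0],
    [0,0,0,0,0,0,0],
    [0,0,0,0,0,0,0],
    [0,0,0,0,0,0,0],
    [0,0,0,0,0,0,0],
    [4,0,0,0,0,0,0],
    [8,0,0,0,0,0,0],
    [8,0,0,0,0,0,0],
    [8,0,0,0,0,0,0],
    [8,0,0,0,0,0,0],
    [8,0,0,0,0,0,0],
    [8,0,0,0,0,0,0],
    [2.5,0,0,0,0,0,0],
    [0,0,0,0,0,0,0],
    [0,0,0,0,0,0,0]
  ]
}}

```text
clock: 76.85
eef_pos: [575.3, 251.2, 92.1]
tcp_rot: [-2.531, 1.565, -2.787]
contact_force: [-13.6, -4.2, 14.6]
opening: 0.119
```

{"api": "jog_arm", "payload": {
  "series": [
    [0,0,0,0,0,0,0.4],
    [0,0,0,0,0,0,0.8],
    [0,0,0,0,0,0,1],
    [0,0,0,0,0,0,1],
    [0,0,0,-2,0,0,1],
    [0,0,0,-4,0,0,1],
    [0,0,0,-4,0,0,1],
    [0,0,0,-4,0,0,1],
    [0,0,0,0,-4,-1,1],
    [0,0,0,0,-4,-1,1],
    [0,0,0,0,-4,-1,1],
    [0,0,0,0,-4,-1,1],
    [0,0,0,0,-4,-1,1],
    [0,0,0,0,-4,-1,1],
    [0,0,0,0,-4,-1,1],
    [0,0,0,0,-4,-1,1],
    [0,0,0,0,-4,-1,1],
    [0,0,0,0,-4,-1,1],
    [0,0,0,0,-4,-1,1],
    [0,0,0,0,0,0,1]
  ]
}}

```text
clock: 78.85
eef_pos: [358.7, -149.0, 231.5]
tcp_rot: [-1.449, 1.569, -1.709]
contact_force: [-0.7, 0.7, 0.3]
opening: 0.997
```

```bash
python3 wing.py 26; python3 go.py 500 -300 200 0
```

```text
nl nom [459.8 235.4] ctr [459.7 234.3] z 116.7 n 64 turn 1.94 std [ 3.3 11.3]
nr nom [495.6 -28.2] ctr [494.8 -27.7] z 117.9 n 59 turn 1.91 std [ 3.4 10.6]
fl nom [578.7 251.6] ctr [578.  250.7] z 116.7 n 64 turn 1.92 std [ 3.5 10.9]
fr nom [614.5 -12. ] ctr [613.3 -11.9] z 117.5 n 66 turn 1.97 std [ 3.6 10.6]
t 78.95 pos [ 360.5 -146.5  231.6] phi -0.258 tilt [-1.     0.     0.001] q6 -0.13 open 0.999 F [ 0.1  0.7 -0.9]
 turn wx -14.8 rows 2 | shift before turn [  3.17 -11.28  17.41] | after turn [  3.16 -15.35  13.95]
```

View pics/top26.png

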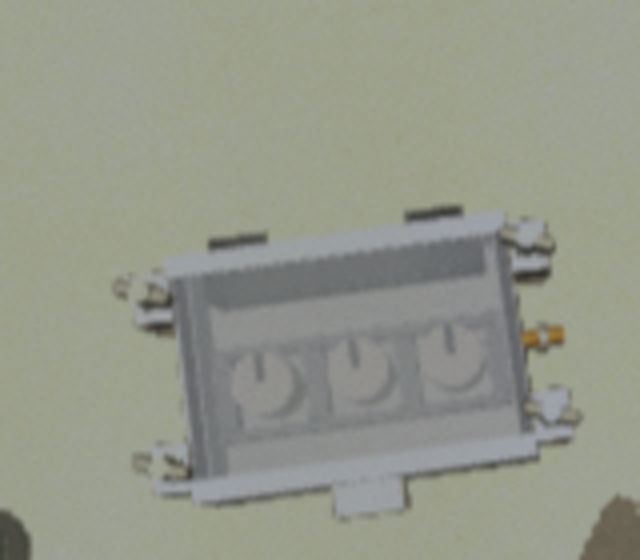

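All four wings read 1.91 to 1.97, and the jars are upright under the cover with their ribs toward the reader. After a last check of the cover height and bystanders, I'll hand in.

```bash
python3 - <<'E'
from wing import *
d0=np.load("pics/top0.npy");d=np.load("pics/top26.npy");P=cloud("top",d)
Q=P.reshape(-1,3);u=(Q[:,:2]-c)@ex;v=(Q[:,:2]-c)@ey
for a in(-103,-81,81): k=(abs(u-a)<5)&(abs(v)<(20 if a<-90 else 100)); print("cover z",a,np.median(Q[k][:,2]).round(1))
for n,w in (("beaker",(130,185,180,225)),("bottle",(150,240,185,272)),("tipbox",(445,170,500,215))):
    x0,y0,x1,y1=w
    for D in(d0,d):
        q=cloud("top",D)[y0:y1,x0:x1].reshape(-1,3);q=q[(q[:,2]>30)&(q[:,2]<200)];print(n,q[:,:2].mean(0).round(1))
raw=cv2.imread("pics/top26_raw.png")[:,:,::-1]
for cc in W and [(518.2,176.7),(527.2,110.7),(536,44.3)]: print(rib(raw,cc,68))
print(r.sense()['contact_force']); r.sign_off()
E
```

```text
cover z -103 84.9
cover z -81 88.3
cover z 81 88.4
beaker [553.1 449.6]
beaker [553.2 449.4]
bottle [404.8 375.1]
bottle [404.7 375. ]
tipbox [ 576.  -462.5]
tipbox [ 576.2 -462.5]
{'ang_pca': np.float64(0.102), 'ang_mu': np.float64(0.2), 'mu': array([9.2, 1.9]), 'std': array([0.5, 3. ])}
{'ang_pca': np.float64(0.015), 'ang_mu': np.float64(0.047), 'mu': array([7.5, 0.4]), 'std': array([0.3, 0.5])}
{'ang_pca': np.float64(0.178), 'ang_mu': np.float64(0.043), 'mu': array([13.7,  0.6]), 'std': array([0.6, 4.8])}
[ 0.08534466  0.66152456 -0.90631312]
the job is handed in; nothing more can be done
```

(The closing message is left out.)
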